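# Load the guide plates of the sole copying machine

## Robot

A 6-joint arm with a two-finger parallel gripper is mounted at the origin on the work surface. World frame = base frame: x ahead of the robot, y to its left, z up, the work surface at z = 0. Lengths are in m, angles in rad, forces in N, time in s.
With the tool pointing down it reaches from about 0.4 to 0.825 m from the base axis. Payload 7 kg.
Tool frame: the origin (TCP) lies between the finger pads; the fingertips stand 8 mm ahead of it and the grasp point (between the pads) lies 11 mm behind it (arm.finger_overhang is the distance from the TCP to the fingertips, in m); z points along the fingers, y is the line along which they close (so a half turn about z gives the same grasp; the last joint's range is limited). The gripper opens to 88 mm and grips with 3 to 60 N. Pads are 19 mm wide; open, the fingers measure 130 mm over their backs; the gripper's body (78 mm by 193 mm) begins 47 mm behind the grasp point.
Start: joints at [1.492, 0.359, 0.012, 0, -1.224, -0.288], TCP at [0.242, 0.63, 0.198] pointing down, gripper open.
Joint ranges: [-3.07, 3.07], [-1.43, 2.12], [-1.02, 1.25], [-3.03, 1.67], [-3.05, -0], [-3.03, 3.03]. Speed limits (rad/s): [2.39, 2.39, 3.01, 3.14, 3.14, 3.14].

## Interface

Orientations are given as [roll, pitch, yaw] about the fixed x, y, z axes, in that order (R = Rz(yaw) Ry(pitch) Rx(roll)).
In Python, from station import arm gives the robot as it stands.
- The arm moves only by the tool move_arm, never from a script. Its argument "rows" is text: rows parted by semicolons, each of 7 numbers parted by spaces: the turn, a rotation vector about the tool's x, y, z in degrees, then the shift along the tool's x, y, z in m, then the finger opening in m, from 0 to 0.0876. A call has 1 to 8 rows; each row shifts and turns the commanded pose from where the row before left it, along the tool's axes as they then stand; what a row does not reach is not made up. A row lasts 1/8 s, in which the tool goes at most 62.5 mm and 10.7 degrees, less where a joint would pass 70% of its speed; a pose out of reach is approached as far as the arm can. A call is refused whole if a number of a shift passes 0.0625 or a number of a turn 10.7, either way. A call with a gripper value outside its range is refused whole. The fingers move at their own pace and stop on an object; "squeeze" is the grip in N (left out, the last holds). Time passes only in rows, so rows that do not move let the fingers close. It gives the time, the measured TCP pose, the force, the opening and the grip force at its end, in the units of the state.
- arm.get_state(): the state, without advancing time (a new reading comes with each control period).
- arm.grab_frame(name): name is "side" or "top"; returns (picture, depth): 400x640x3 uint8, blue, green, red; 400x640 float32, m along the optical axis (not along the pixel's ray), 0 where there is no reading.
- arm.camera_model(name): a dict with "mtx" (3x3 intrinsics, pixels), "camera_from_world" (4x4, takes a point from world to camera coordinates). Camera axes: x right, y down, z forward; pixel columns grow to the right and rows downward; lengths in m; the calibration is good to about 2 mm. A picture is of the moment at which its call begins. camera_model takes no time and is no camera call.
- arm.job_done(): hands the job in; it is judged then, once.
The state is a dict: "t": time; "q": joint angles; "qd": joint speeds; "joint_efforts": joint torques, N m; "eef_pos": TCP position; "ee_rot": TCP orientation; "force": force on the tool from outside, world axes, zero at the start; "moment": the same for the moment, N m; "width": finger opening in m; "gripper_force": force on a finger pad.
Only numpy, scipy, OpenCV 4.12 (cv2) and the standard library are available. Lean on these libraries where they do the work, as an engineer would, in place of code of your own. Each camera call takes 0.05 s, during which the arm holds its last target. There are 200 camera calls.

## Task

Set up the sole copying machine: first clear the wooden heel blocks off the green plate holder into the grey tray. Then move every guide plate that stands in the wooden caddy to the bay of its own colour: its foot goes tilted into the groove, under the hooks, and is then straightened until the plate stands upright against the back. When all plates are in, push the red lock lever all the way over, away from you. Do not knock over the thread cone or the glue can.

Things in the scene. Friction and masses are not known exactly. Their poses are not given: they have to be found in the camera images.
- holder: Green plate holder, fixed; origin on the table under its middle bay; x points from its front (robot's side) to its back, y left along the bays, z up. Bed top at z 12 mm, front edge x -76. Bays at y +82 red, 0 yellow, -82 blue, colour marks on the bed's front edge and on top of the back. Cheeks 10 mm thick, x -8 to +10, to z 78, leave 72 mm clear across each bay.
- caddy: Wooden caddy, fixed, 190 x 92 mm, origin on the table under its centre. Three upright slots across its x axis at x -70, 0, +70 mm, 11 mm wide; floor 10 mm and rails 40 mm, side boards 44 mm above the table.
- tray: Grey open tray, fixed, 180 (x) x 120 (y) x 35 mm high, walls and floor 5 mm; origin on the table under its centre.
- lock (a joint): Angle of the red lock lever at the right-hand (-y) end of the holder: near 0 it leans towards the holder's front (-x), 1.0 is fully over towards the back (+x). It swings in the holder's x-z plane, stays where it is left, and is light to push (a few newtons).
- lock_tip (a point): Tip of the red lock lever, which is about 80 mm long and stands on the holder, 196 mm to the right (-y) of its origin; about 105 mm above the table.
- bay_red (a point): Centre of the groove floor of the red (left) bay, 12 mm above the table; axes as the holder's. A seated plate has its middle 62.5 mm above. All bays: groove 13 mm wide, between the front lip (x -14.5 to -6.5, 6 mm above this floor) and the back (face x +6.5; from 18 mm up to its top, 58 mm up, x +9, so that a plate leans back on it by 3 to 7 degrees).
- bay_yellow (a point): Centre of the groove floor of the yellow (middle) bay, 12 mm above the table; axes as the holder's. A seated plate has its middle 62.5 mm above. All bays: dark hooks 66 to 72 mm above this floor jut forward to x -8 over the bay's two sides, leaving 44 mm in the middle for the neck, so a plate cannot go straight down.
- bay_blue (a point): Centre of the groove floor of the blue (right) bay, 12 mm above the table; axes as the holder's. A seated plate has its middle 62.5 mm above. All bays: a plate enters from the front, top leaning to the front by 25 to 30 degrees, foot down behind the lip; then stood up, shoulders swing in under the hooks with 6 mm to spare.
- red_mid (a point): Middle (half-way up) of the guide plate with the red neck; may be absent. 8 mm thick (its x axis), 125 mm high (z, up): plywood body 64 mm wide (y), 60 mm high at the bottom; above it the red neck, 30 mm wide, 65 mm high (pinch it near its top through the 8 mm). Foot 62.5 mm below this point. About 110 g; faces alike.
- yellow_mid (a point): Middle (half-way up) of the guide plate with the yellow neck; may be absent. 8 mm thick (its x axis), 125 mm high (z, up): plywood body 64 mm wide (y), 60 mm high at the bottom; above it the yellow neck, 30 mm wide, 65 mm high (pinch it near its top through the 8 mm). Foot 62.5 mm below this point. About 110 g; faces alike.
- blue_mid (a point): Middle (half-way up) of the guide plate with the blue neck; may be absent. 8 mm thick (its x axis), 125 mm high (z, up): plywood body 64 mm wide (y), 60 mm high at the bottom; above it the blue neck, 30 mm wide, 65 mm high (pinch it near its top through the 8 mm). Foot 62.5 mm below this point. About 110 g; faces alike.
- heel_a_mid (a point): Middle of wooden heel block a; may be absent. 36 (x) x 44 (y) x 60 mm (z, upright), about 70 g; at the start it stands on the holder's bed in front of a bay and is in the way there.
- heel_b_mid (a point): Middle of wooden heel block b; may be absent. 36 (x) x 44 (y) x 60 mm (z, upright), about 70 g; at the start it stands on the holder's bed in front of a bay and is in the way there.
- heel_c_mid (a point): Middle of wooden heel block c; may be absent. 36 (x) x 44 (y) x 60 mm (z, upright), about 70 g; at the start it stands on the holder's bed in front of a bay and is in the way there.
- thread_cone: White cone of thread, a bystander: 64 mm across, 90 mm high; origin at its foot, z up. Leave it standing.
- glue: Glue can with an orange band, a bystander: 72 mm across, 85 mm high; origin at its foot, z up. Leave it standing.

How it is judged:
By the outcome, as a careful person would: the job done as asked, in the order asked, and still so for the second after the job is handed in, with the robot touching nothing.
Of plate_red, plate_yellow, plate_blue only 2 to 3 are there at a start; the rules pass over those that are not, and their reading is None.
Of heel_a, heel_b, heel_c only 2 to 3 are there at a start; the rules pass over those that are not, and their reading is None.
At some moment in a run one of heel_a, heel_b, heel_c may be knocked a few centimetres aside while the robot is not near it.
It also fails if it takes over 210 s, if anything falls off the work surface, if the arm or the gripper's body presses on something with over 40 N, if the wrist force passes 120 N, or if a joint passes its speed limit or range.

## Working session

There is one attempt and no reset: what is moved stays moved. The work goes in short steps, Python scripts to look and compute and a tool call to move; the robot and the scene stay as the last step left them, time stands still between calls to the robot, and variables do not carry over. Pictures are saved under pics/ and viewed, at most 14 in all, crops included, and the job is handed in when it is done.

Besides the shell and the picture viewer there is one more tool, called after ">>>" as name(argument=value, ...), one argument or row to a line, values as JSON. move_arm: Moves the arm, as the interface text tells. Its arguments: {"type":"object","properties":{"rows":{"type":"string"},"squeeze":{"type":"number"}},"required":["rows"]}

```bash
mkdir -p pics; ls; cat > h.py <<'E'
import numpy as np, cv2
from scipy.spatial.transform import Rotation as R
from station import arm
def grab(n,save=None):
    p,d=arm.grab_frame(n)
    if save: cv2.imwrite('pics/'+save,p); np.save('pics/'+save[:-4]+'.npy',d)
    return p,d
def world(n,d):
    m=arm.camera_model(n);K=np.array(m['mtx']);T=np.linalg.inv(np.array(m['camera_from_world']))
    v,u=np.mgrid[0:d.shape[0],0:d.shape[1]]
    P=np.stack([(u-K[0,2])/K[0,0]*d,(v-K[1,2])/K[1,1]*d,d],-1)
    W=P@T[:3,:3].T+T[:3,3]; W[d==0]=np.nan
    return W
def st():
    s=arm.get_state(); print({k:np.round(s[k],4).tolist() for k in ('t','q','eef_pos','ee_rot','force','width','gripper_force')}); return s
E
python3 - <<'E'
from h import *
st()
for n in ('side','top'):
    p,d=grab(n,n+'0.png')
    m=arm.camera_model(n); T=np.linalg.inv(np.array(m['camera_from_world'])); print(n,np.round(T,3).tolist(),np.round(m['mtx'],1).tolist())
E
```

```text
pics
{'t': 0.0, 'q': [1.4921, 0.3594, 0.0111, -0.0004, -1.2241, -0.2881], 'eef_pos': [0.2419, 0.6296, 0.1973], 'ee_rot': [3.1399, -0.0001, -0.3669], 'force': [-0.7674, -0.2326, -0.9855], 'width': 0.0877, 'gripper_force': 0.0}
side [[0.821, -0.393, 0.415, -0.027], [-0.571, -0.546, 0.613, -0.8], [-0.015, -0.74, -0.673, 1.001], [0.0, 0.0, 0.0, 1.0]] [[469.0, 0.0, 321.4], [0.0, 469.0, 206.2], [0.0, 0.0, 1.0]]
top [[-0.016, -0.986, 0.167, 0.32], [-1.0, 0.016, -0.002, 0.048], [-0.001, -0.167, -0.986, 1.431], [0.0, 0.0, 0.0, 1.0]] [[443.2, 0.0, 320.7], [0.0, 443.2, 198.8], [0.0, 0.0, 1.0]]
```

View pics/top0.png

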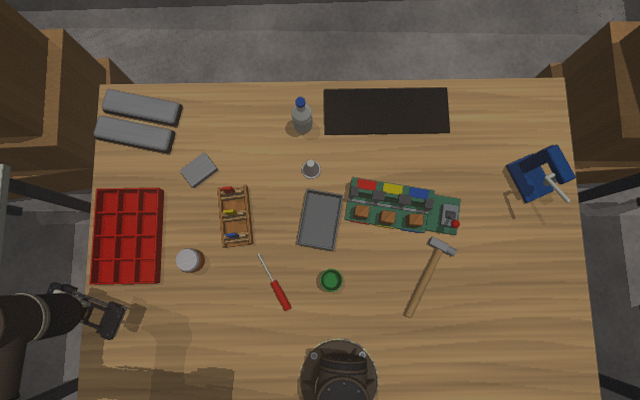

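View pics/side0.png

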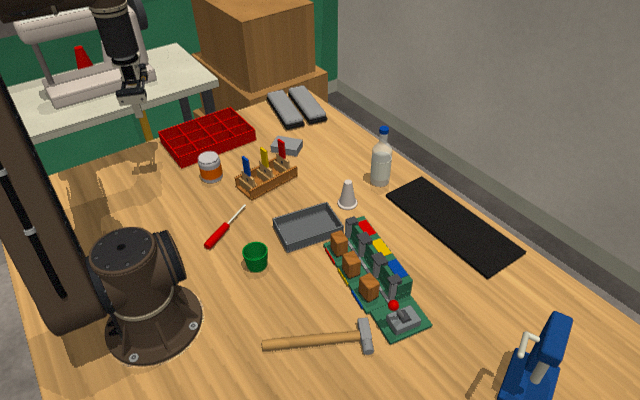

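Top view: tray at (319,220), the three heels at (361,211), (388,218) and (416,220), caddy with red/yellow/blue plates at (229,190/212/236), holder marks at (367,184), (393,188), (419,193), lever knob at (455,224). The cone is at (311,169) and the glue can at (190,260). All three heels and all three plates are present. Next I measure them.

```bash
python3 - <<'E'
from h import *
def rect(pts,name):
    pts=pts.astype(np.float32); r=cv2.minAreaRect(pts[:,:2]*1000); b=cv2.boxPoints(r)
    e=[b[1]-b[0],b[2]-b[1]]; 
    print(name,len(pts),'c',np.round(r[0],1),'med',np.round(np.median(pts,0)*1000,1),'edges',[(round(float(np.hypot(*x)),1),round(float(np.degrees(np.arctan2(x[1],x[0]))),1)) for x in e])
def big(m,k=3):
    n,l,s,c=cv2.connectedComponentsWithStats(m.astype(np.uint8),connectivity=4)
    o=sorted(range(1,n),key=lambda i:-s[i,4])[:k]; return [l==i for i in o if s[i,4]>3]
for n in ('top','side'):
    p=cv2.imread(f'pics/{n}0.png'); d=np.load(f'pics/{n}0.npy'); W=world(n,d); z=W[...,2]
    hsv=cv2.cvtColor(p,cv2.COLOR_BGR2HSV).astype(int); H,S,V=hsv[...,0],hsv[...,1],hsv[...,2]
    flat=W[260:300,350:400,2] if n=='top' else W[300:330,210:250,2]; print(n,'table z',np.nanmedian(flat),np.nanstd(flat))
    red=((H<6)|(H>174))&(S>170)&(V>90); yel=(H>22)&(H<34)&(S>180)&(V>110); blu=(H>105)&(H<125)&(S>140)&(V>70)
    X,Y=W[...,0],W[...,1]
    hold=(X>.3)&(X<.75)&(Y<0.02)&(Y>-.4)
    cad=(X>.3)&(X<.65)&(Y>.15)&(Y<.4)
    for nm,m in (('red',red),('yel',yel),('blu',blu)):
        for b in big(m&hold&(z>.05)&(z<.085),1): rect(W[b],'mark '+nm)
        for b in big(m&cad&(z>.06)&(z<.16),1): rect(W[b],'neck '+nm); rect(W[b&(z>.12)] if (b&(z>.12)).sum()>3 else W[b],'necktop '+nm)
    for b in big(red&hold&(z>.085)&(z<.15),1): rect(W[b],'knob')
    heel=hold&(z>.066)&(z<.08)&(H>5)&(H<22)&(S>80)
    for b in big(heel,3): rect(W[b],'heel')
    tr=(X>.35)&(X<.7)&(Y>-.05)&(Y<.15)&(z>.028)&(z<.042)&(S<70)
    for b in big(tr,1): rect(W[b],'tray')
    ca=cad&(z>.034)&(z<.05)
    for b in big(ca,1): rect(W[b],'caddy')
    gr=hold&(H>60)&(H<90)&(S>60)&(z>.006)&(z<.03)
    rect(W[gr],'green bed')
E
```

```text
top table z -0.0007531325591478844 0.0030013974564773688
mark red 160 c [594.  -97.6] med [595.  -97.2  70.5] edges [(29.6, -9.3), (57.9, 80.7)]
neck red 27 c [576.9 328.3] med [576.3 328.6 133.8] edges [(28.9, -87.7), (6.3, 2.3)]
necktop red 27 c [576.9 328.3] med [576.3 328.6 133.8] edges [(28.9, -87.7), (6.3, 2.3)]
mark yel 158 c [ 579.6 -178.3] med [ 579.7 -178.    71.2] edges [(28.4, -10.3), (57.5, 79.7)]
neck yel 25 c [508.6 321.3] med [509.5 320.4 134.4] edges [(27.2, -83.5), (7.4, 6.5)]
necktop yel 25 c [508.6 321.3] med [509.5 320.4 134.4] edges [(27.2, -83.5), (7.4, 6.5)]
mark blu 164 c [ 564. -260.] med [ 564.5 -259.6   71.1] edges [(29.0, -10.4), (58.9, 79.6)]
neck blu 12 c [437.5 313. ] med [438.5 314.3 133.8] edges [(3.2, -0.7), (23.5, 89.3)]
necktop blu 12 c [437.5 313. ] med [438.5 314.3 133.8] edges [(3.2, -0.7), (23.5, 89.3)]
knob 42 c [ 462.8 -355.3] med [ 462.6 -353.4  115.4] edges [(20.6, -50.9), (19.3, 39.1)]
heel 151 c [511.8 -79.9] med [510.5 -79.3  70.7] edges [(34.6, -10.4), (43.3, 79.6)]
heel 150 c [ 492.2 -160.3] med [ 492.9 -160.3   70.7] edges [(34.2, -1
[... 1160 characters left out ...]
lu 33 c [438.8 309. ] med [437.9 306.2 131.6] edges [(30.1, -86.0), (9.5, 4.0)]
knob 92 c [ 462.1 -361.2] med [ 460.6 -361.6  114.3] edges [(21.0, -1.2), (23.8, 88.8)]
heel 208 c [ 484.6 -250.3] med [ 482.3 -251.5   71.8] edges [(44.4, -89.6), (38.6, 0.4)]
heel 181 c [ 493.3 -164. ] med [ 492.2 -165.4   71.7] edges [(35.2, -9.0), (45.0, 81.0)]
heel 159 c [512.7 -84.6] med [511.6 -86.3  71.6] edges [(35.9, -10.6), (45.4, 79.4)]
tray 408 c [493.4  46.6] med [491.5  33.9  33.3] edges [(179.8, -10.6), (126.8, 79.4)]
caddy 536 c [509. 318.] med [503.  297.   40.6] edges [(101.4, -83.9), (191.3, 6.1)]
green bed 1936 c [ 487.6 -173.5] med [ 493.2 -290.9   12.4] edges [(468.9, -69.8), (238.2, 20.2)]
```

```bash
python3 - <<'E'
from h import *
a=cv2.imread('pics/side0.png')
c=np.vstack([cv2.resize(a[205:345,310:450],(560,560),interpolation=cv2.INTER_CUBIC)])
b=cv2.resize(a[130:200,225:305],(240,210),interpolation=cv2.INTER_CUBIC)
o=np.zeros((560,800,3),np.uint8); o[:,:560]=c; o[:210,560:]=b
t=cv2.imread('pics/top0.png'); o[220:460,560:]=cv2.resize(t[175:235,210:270],(240,240),interpolation=cv2.INTER_CUBIC)
cv2.imwrite('pics/crop0.png',o)
E
```

```text
(no output)
```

View pics/crop0.png

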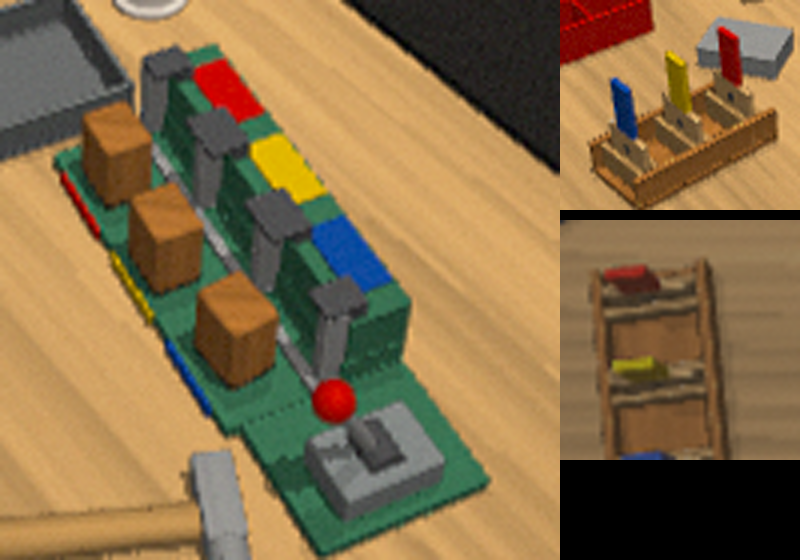

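The crop shows three heels standing in front of their bays, with the lever knob at crop (333,400) leaning to the front. The caddy necks stand upright in red/yellow/blue order. Next I refine the holder x-offset.

```bash
python3 - <<'E'
from h import *
yaw=np.radians(-10.6); ex=np.array([np.cos(yaw),np.sin(yaw)]); ey=np.array([-ex[1],ex[0]])
O=np.array([.580,-.179])
pt=lambda x,y:np.array([(np.array([x,y])/1000-O)@ex,(np.array([x,y])/1000-O)@ey])*1000
for n,l in (('heel',[(511.8,-82),(492.7,-162),(483.5,-248.2)]),('knob',[(462.5,-358)]),('tray',[(493.4,46.6)])): print(n,[pt(*q).round(1).tolist() for q in l])
for n in ('top','side'):
    p=cv2.imread(f'pics/{n}0.png'); d=np.load(f'pics/{n}0.npy'); W=world(n,d); z=W[...,2]*1000
    hsv=cv2.cvtColor(p,cv2.COLOR_BGR2HSV).astype(int); H,S,V=hsv[...,0],hsv[...,1],hsv[...,2]
    x=(W[...,:2]-O)@ex*1000; y=(W[...,:2]-O)@ey*1000
    m=(abs(y)<130)&(abs(x)<150)&(z>5)
    def q(nm,mm):
        v=x[mm]; w=y[mm]
        if len(v): print(n,nm,len(v),'x',np.percentile(v,[1,5,50,95,99]).round(1),'y',np.percentile(w,[1,50,99]).round(1),'z',np.median(z[mm]).round(1))
    q('hook',m&(z>79)&(z<90)&(S<110)&(x<10))
    g=(H>55)&(H<95)&(S>60)
    q('bed',m&g&(z<17)&(z>8)&(abs(y)<118)); q('back top',m&(z>66)&(z<76)&(S>60)&(x>-50))
    q('lip', m&(S<60)&(z>12)&(z<24)&(x>-70)&(x<0))
    b=m&(z>66)&(z<76)&(x>-50)
    for c in (82,0,-82):
        v=x[b&(abs(y-c)<20)]; print('  back top row',np.percentile(v,[1,50,99]).round(1),len(v))
    hk=m&(z>78)&(z<90)&(x>-70)&(x<30)
    for c in (123,41,-41,-123):
        k=hk&(abs(y-c)<25); print('  hook',c,k.sum(),np.percentile(x[k],[2,50,98]).round(1) if k.any() else '',np.percentile(y[k],[2,50,98]).round(1) if k.any() else '')
E
```

```text
heel [[-84.9, 82.8], [-88.9, 0.7], [-82.1, -85.8]]
knob [[-82.6, -197.6]]
tray [[-126.6, 205.8]]
top hook 367 x [-44.2 -43.4 -29.3 -15.9 -14.1] y [-125.5   23.8  127.7] z 83.2
top bed 628 x [-110.9 -109.3  -74.3  -35.2  -33.3] y [-114.7    6.3  117. ] z 11.6
top back top 810 x [-26.7 -24.   -1.5  14.5  17.2] y [-126.7    2.   126.4] z 70.5
top lip 265 x [-52.1 -51.1 -46.1 -29.7 -28.8] y [-126.6   -0.9  127.8] z 16.0
  back top row [-27.6  -5.1  16.5] 165
  back top row [-27.4  -5.3  17.5] 166
  back top row [-26.8  -5.   17.1] 153
  hook 123 74 [-44.2 -29.4 -15.8] [106.  117.  128.3]
  hook 41 117 [-43.9 -29.5 -14.9] [24.3 42.4 60.3]
  hook -41 117 [-44.1 -29.1 -15. ] [-58.5 -39.5 -21.2]
  hook -123 71 [-43.8 -28.  -14.4] [-125.8 -114.3 -103. ]
side hook 451 x [-43.6 -42.4 -29.2 -14.8 -13. ] y [-129.3  -32.   124.4] z 84.1
side bed 703 x [-110.6 -108.7  -86.7  -28.2  -27. ] y [-117.1  -25.1  112.6] z 12.2
side back top 889 x [-26.4 -24.6   0.8  16.   18.5] y [-128.1   -9.   124. ] z 71.4
side lip 190 x [-50.1 -49.5 -43.9 -31.4 -27.8] y [-128.7   -1.   118.2] z 18.1
  back top row [-26.6  -4.6  18.5] 147
  back top row [-26.6  -3.8  18. ] 170
  back top row [-26.3  -4.1  16.8] 198
  hook 123 79 [-43.3 -29.3 -13.8] [100.6 111.3 126. ]
  hook 41 132 [-43.2 -28.5 -13.8] [19.1 36.  57.3]
  hook -41 149 [-43.2 -28.8 -12.9] [-62.7 -44.4 -25. ]
  hook -123 107 [-42.5 -29.6 -12.9] [-129.6 -119.2 -106.2]
```

```bash
cat >> h.py <<'E'
HY=-10.6; _a=np.radians(HY); EX=np.array([np.cos(_a),np.sin(_a)]); EY=np.array([-EX[1],EX[0]])
HO=np.array([.5449,-.1724]); TR=np.array([.4934,.0475])
def hold(x,y): return HO+x*EX+y*EY
def tray(x,y): return TR+x*EX+y*EY
def plan(xyz,yaw,tilt=0,q=False):
    """turn and shift (in present tool axes, shift first then turn) to a TCP target"""
    s=st() if not q else arm.get_state(); Rc=R.from_euler('xyz',s['ee_rot']); Rt=R.from_euler('xyz',[np.pi,0,np.radians(yaw)])*R.from_euler('x',tilt,degrees=True)
    print('shift mm',((Rc.inv().apply(np.array(xyz)-s['eef_pos']))*1000).round(1),'turn deg',np.degrees((Rc.inv()*Rt).as_rotvec()).round(2))
E
python3 - <<'E'
from h import *
plan([.512,-.082,.16],-10.6)
for y in(82,0,-82): print(hold(-.046,y/1000))
E
```

```text
{'t': 0.1, 'q': [1.4921, 0.3593, 0.0112, -0.0003, -1.2241, -0.2881], 'eef_pos': [0.2419, 0.6297, 0.1974], 'ee_rot': [3.1401, -0.0002, -0.3669], 'force': [0.1226, 0.2617, -0.362], 'width': 0.0876, 'gripper_force': 0.0}
shift mm [507.4 567.4  38.3] turn deg [  0.08  -0.   -10.42]
[ 0.51476898 -0.08333754]
[ 0.49968497 -0.16393824]
[ 0.48460096 -0.24453894]
```

>>> move_arm(
  rows="0 0 -3 0.04 0.0445 0 0.064; 0 0 -3 0.04 0.0445 0 0.064; 0 0 -3 0.04 0.0445 0 0.064; 0 0 -1.4 0.04 0.0445 0 0.064; 0 0 0 0.04 0.0445 0 0.064; 0 0 0 0.04 0.0445 0 0.064; 0 0 0 0.04 0.0445 0 0.064; 0 0 0 0.04 0.0445 0 0.064",
  squeeze=20,
)

```text
t: 1.1
eef_pos: [0.4697, 0.2081, 0.1983]
ee_rot: [-3.141, -0.0, -0.185]
force: [1.2, 1.8, 0.8]
width: 0.0646
gripper_force: 0.0
```

```bash
python3 -c "
from h import *
plan([.512,-.082,.16],-10.6)"
```

```text
{'t': 1.1, 'q': [0.7996, 0.0918, -0.3382, -0.0001, -1.1407, 0.5864], 'eef_pos': [0.4697, 0.2081, 0.1983], 'ee_rot': [-3.1414, -0.0, -0.1849], 'force': [1.1977, 1.7542, 0.8318], 'width': 0.0646, 'gripper_force': 0.0}
shift mm [ 94.9 277.4  38.2] turn deg [-0.01 -0.    0.01]
```

>>> move_arm(
  rows="0 0 0 0.018 0.055 0 0.064; 0 0 0 0.018 0.055 0 0.064; 0 0 0 0.018 0.055 0 0.064; 0 0 0 0.018 0.055 0.01 0.064; 0 0 0 0.018 0.052 0.028 0.064; 0 0 0 0 0 0 0.064",
)

```text
t: 1.85
eef_pos: [0.5055, -0.0774, 0.1577]
ee_rot: [3.14, 0.005, -0.191]
force: [-0.4, 0.7, 0.1]
width: 0.0641
gripper_force: 0.0
```

```bash
python3 -c "
from h import *
plan([.512,-.082,.044],-10.6)
p,d=grab('top','t1.png')
p,d=grab('side','s1.png')
W=world('side',d)
hsv=cv2.cvtColor(p,cv2.COLOR_BGR2HSV).astype(int)
X,Y,Z=W[...,0],W[...,1],W[...,2]
for c in [(.512,-.082),(.4927,-.162),(.4835,-.248)]:
    m=(abs(X-c[0])<.035)&(abs(Y-c[1])<.03)&(Z>.066)&(Z<.08); print(m.sum(),np.nanmedian(W[m],0).round(3))
"
```

```text
{'t': 1.85, 'q': [0.232, 0.1245, -0.3987, -0.0006, -1.0526, 1.1485], 'eef_pos': [0.5055, -0.0774, 0.1577], 'ee_rot': [3.14, 0.0048, -0.1905], 'force': [-0.4198, 0.6642, 0.0927], 'width': 0.0641, 'gripper_force': 0.0}
shift mm [  7.8   3.1 113.6] turn deg [ 0.09  0.27 -0.32]
161 [ 0.511 -0.086  0.072]
191 [ 0.492 -0.167  0.072]
219 [ 0.482 -0.252  0.072]
```

>>> move_arm(
  rows="0 0 0 0.004 0.004 0.02 0.064; 0 0 0 0 0 0.04 0.064; 0 0 0 0 0 0.035 0.064; 0 0 0 0 0 0.015 0.064; 0 0 0 0 0 0 0.064",
)

```text
t: 2.58
eef_pos: [0.5108, -0.078, 0.0502]
ee_rot: [3.141, 0.001, -0.184]
force: [0.4, -0.3, 0.8]
width: 0.0641
gripper_force: 0.0
```

```bash
python3 -c "
from h import *
plan([.512,-.082,.044],-10.6)"
```

```text
{'t': 2.575, 'q': [0.2289, 0.2511, -0.5257, 0.0002, -0.7949, 1.1579], 'eef_pos': [0.5108, -0.078, 0.0502], 'ee_rot': [3.1411, 0.0008, -0.1838], 'force': [0.4034, -0.288, 0.8331], 'width': 0.0641, 'gripper_force': 0.0}
shift mm [2.  3.7 6.2] turn deg [0.03 0.05 0.07]
```

>>> move_arm(
  rows="0 0 0 0.001 0.003 0.004 0.064; 0 0 0 0 0 0 0.03; 0 0 0 0 0 0 0.03; 0 0 0 0 0 0 0.03; 0 0 0 0 0 0 0.03; 0 0 0 0 0 -0.04 0.03; 0 0 0 0 0 -0.05 0.03",
)

```text
t: 3.45
eef_pos: [0.5102, -0.082, 0.1364]
ee_rot: [3.14, 0.003, -0.185]
force: [1.8, 0.0, -0.4]
width: 0.0303
gripper_force: 0.0
```

```bash
python3 -c "
from h import *
print(tray(-.06,0)); plan([*tray(-.06,0),.13],-10.6)"
```

```text
[0.43442388 0.05853708]
{'t': 3.45, 'q': [0.2208, 0.152, -0.4194, -0.0001, -1.0024, 1.1647], 'eef_pos': [0.5102, -0.082, 0.1364], 'ee_rot': [3.1405, 0.0027, -0.1854], 'force': [1.7634, 0.0036, -0.425], 'width': 0.0303, 'gripper_force': 0.0}
shift mm [-100.4 -124.2    6.6] turn deg [ 0.06  0.16 -0.02]
```

```bash
python3 - <<'E'
from h import *
p,d=grab('side','s2.png'); t,_=grab('top','t2.png')
cv2.imwrite('pics/c2.png',np.hstack([cv2.resize(p[190:340,280:450],(453,400),interpolation=cv2.INTER_CUBIC),cv2.resize(t[170:250,290:360+10],(347,400)[::1],interpolation=cv2.INTER_CUBIC)]))
E
```

```text
(no output)
```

View pics/c2.png

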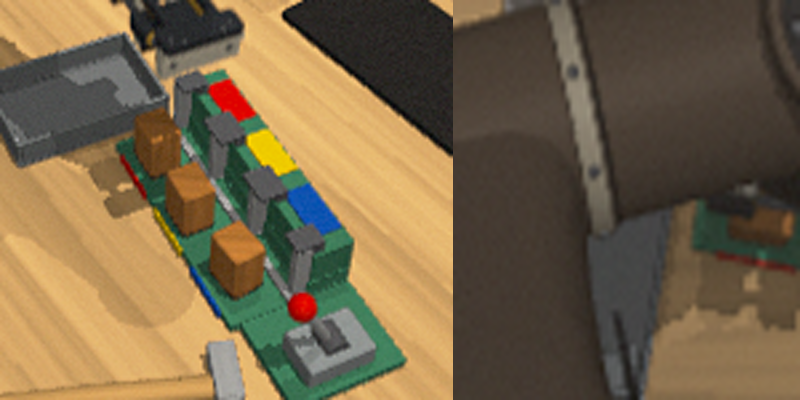

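The heel is still on the bed at crop (158,140), and the gripper closed on nothing above it. Next I check where the camera sees the gripper against its reported pose.

```bash
python3 - <<'E'
from h import *
s=arm.get_state(); m=arm.camera_model('side');T=np.array(m['camera_from_world']);K=np.array(m['mtx'])
for P in (s['eef_pos'],np.array(s['eef_pos'])-[0,0,.008],[.512,-.082,.072]):
    c=T[:3,:3]@P+T[:3,3]; c=K@c; print((c[:2]/c[2]).round(1))
p=cv2.imread('pics/s2.png'); d=np.load('pics/s2.npy');W=world('side',d)
m=(abs(W[...,0]-.51)<.05)&(abs(W[...,1]+.082)<.1)&(W[...,2]>.1)&(W[...,2]<.25)
v,u=np.nonzero(m); print(len(v),u.min(),u.max(),v.min(),v.max()); 
for z0 in np.arange(.1,.25,.02):
    k=m&(W[...,2]>=z0)&(W[...,2]<z0+.02); print(round(z0,2),k.sum(),np.nanmin(W[k],0).round(3) if k.any() else '',np.nanmax(W[k],0).round(3) if k.any() else '')
o=p.copy(); cv2.imwrite('pics/c3.png',cv2.resize(o[120:300,260:460],(800,600)[::1] if 0 else (666,600),interpolation=cv2.INTER_CUBIC))
E
```

```text
[339.2 217.5]
[339.1 219.7]
[338.1 236.3]
372 311 369 171 219
0.1 0  
0.12 0  
0.14 0  
0.16 29 [ 0.495 -0.117  0.166] [ 0.518 -0.052  0.179]
0.18 10 [ 0.496 -0.105  0.181] [ 0.502 -0.093  0.197]
0.2 3 [ 0.507 -0.064  0.219] [ 0.526 -0.051  0.22 ]
0.22 129 [ 0.46  -0.177  0.221] [0.533 0.011 0.24 ]
0.24 201 [ 0.46  -0.177  0.24 ] [0.533 0.01  0.25 ]
```

View pics/c3.png

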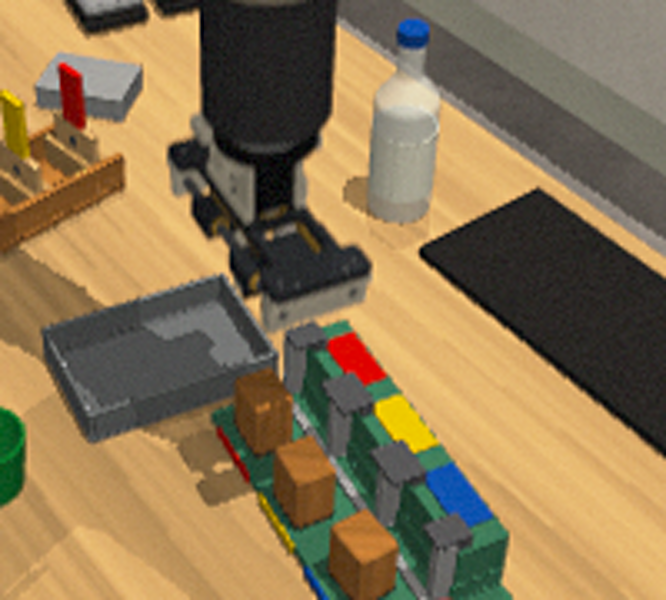

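The view shows no misplacement: the gripper body hides the fingers. More likely I lifted before the slow fingers had closed. I'll check the heels and retry with more closing time.

```bash
python3 - <<'E'
from h import *
for n in ('s1','s2'):
    d=np.load(f'pics/{n}.npy');W=world('side',d);X,Y,Z=W[...,0],W[...,1],W[...,2]
    for c in [(.512,-.082),(.4927,-.162),(.4835,-.248)]:
        m=(abs(X-c[0])<.035)&(abs(Y-c[1])<.03)&(Z>.066)&(Z<.08); print(m.sum(),np.nanmedian(W[m],0).round(3))
plan([.512,-.082,.042],-10.6)
E
```

```text
161 [ 0.511 -0.086  0.072]
191 [ 0.492 -0.167  0.072]
219 [ 0.482 -0.252  0.072]
161 [ 0.511 -0.086  0.072]
190 [ 0.492 -0.167  0.072]
221 [ 0.482 -0.253  0.072]
{'t': 3.55, 'q': [0.2208, 0.1463, -0.4137, 0.002, -1.0018, 1.1647], 'eef_pos': [0.5147, -0.0817, 0.1417], 'ee_rot': [-3.1396, -0.0089, -0.1842], 'force': [0.3536, 0.575, -1.0996], 'width': 0.03, 'gripper_force': 0.0}
shift mm [-3.5  1.  99.7] turn deg [-0.12 -0.51  0.04]
```

>>> move_arm(
  rows="0 0 0 0.002 0 0 0.064; 0 0 0 0 0 0 0.064; 0 0 0 0 0 0 0.064; 0 0 0 0 0 0 0.064; 0 0 0 0 0 0.04 0.064; 0 0 0 0 0 0.04 0.064; 0 0 0 0 0 0.014 0.064; 0 0 0 0 0 0 0.064",
)

```text
t: 4.55
eef_pos: [0.5128, -0.0824, 0.0418]
ee_rot: [3.141, 0.002, -0.185]
force: [0.4, -0.6, 0.3]
width: 0.0642
gripper_force: 0.0
```

>>> move_arm(
  rows="0 0 0 0 0 0 0.03; 0 0 0 0 0 0 0.03; 0 0 0 0 0 0 0.03; 0 0 0 0 0 0 0.03; 0 0 0 0 0 0 0.03; 0 0 0 0 0 0 0.03",
)

```text
t: 5.3
eef_pos: [0.5145, -0.0824, 0.044]
ee_rot: [-3.141, -0.003, -0.185]
force: [0.3, -1.3, 7.6]
width: 0.03
gripper_force: 3.9
```

```bash
python3 - <<'E'
from h import *
s=st()
p,d=grab('side','s4.png'); cv2.imwrite('pics/c4.png',cv2.resize(p[170:300,290:430],(646,600),interpolation=cv2.INTER_CUBIC))
E
```

```text
{'t': 5.3, 'q': [0.219, 0.2638, -0.5267, 0.0013, -0.7774, 1.1664], 'eef_pos': [0.5145, -0.0824, 0.044], 'ee_rot': [-3.1413, -0.0031, -0.1845], 'force': [0.3184, -1.3383, 7.6433], 'width': 0.03, 'gripper_force': 3.9445}
```

View pics/c4.png

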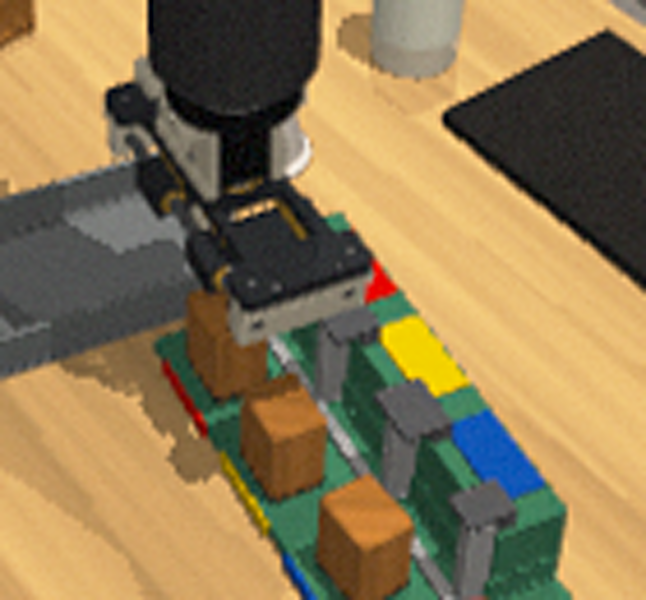

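```bash
python3 - <<'E'
from h import *
print(arm.finger_overhang,[a for a in dir(arm) if a[0]!='_'])
d=np.load('pics/s4.npy');p=cv2.imread('pics/s4.png');W=world('side',d); m=arm.camera_model('side');T=np.array(m['camera_from_world']);K=np.array(m['mtx'])
def px(P):
    c=K@(T[:3,:3]@np.array(P)+T[:3,3]); return (c[:2]/c[2]).round(0)
for P in ([.508,-.1,.036],[.508,-.118,.036],[.508,-.118,.08],[.492,-.18,.103],[.55,-.18,.103]): print(P,px(P),(px(P)-[290,170])*4.615)
for (cx,cy) in [(250,310),(345,285),(240,335),(290,240),(230,360),(210,300),(225,345),(255,365)]:
    u,v=int(290+cx/4.615),int(170+cy/4.615); print((cx,cy),W[v,u].round(3),p[v,u])
E
```

```text
0.008 ['Unreachable', 'camera_model', 'finger_overhang', 'get_state', 'grab_frame', 'job_done']
[0.508, -0.1, 0.036] [341. 250.] [235.365 369.2  ]
[0.508, -0.118, 0.036] [345. 254.] [253.825 387.66 ]
[0.508, -0.118, 0.08] [345. 243.] [253.825 336.895]
[0.492, -0.18, 0.103] [355. 254.] [299.975 387.66 ]
[0.55, -0.18, 0.103] [372. 244.] [378.43 341.51]
(250, 310) [ 0.465 -0.168  0.17 ] [56 61 61]
(345, 285) [ 0.518 -0.18   0.17 ] [ 90 103 107]
(240, 335) [ 0.462 -0.164  0.151] [115 133 139]
(290, 240) [ 0.519 -0.131  0.162] [45 44 41]
(230, 360) [ 0.501 -0.101  0.048] [26 65 99]
(210, 300) [ 0.507 -0.074  0.074] [ 30  64 102]
(225, 345) [ 0.498 -0.101  0.066] [ 30  65 106]
(255, 365) [ 0.518 -0.107  0.039] [ 33  68 109]
```

```bash
python3 - <<'E'
from h import *
for n in('side','top'):
    d=np.load(f'pics/{n}0.npy');W=world(n,d);X,Y,Z=W[...,0],W[...,1],W[...,2]
    m=(np.hypot(X-.242,Y-.63)<.11)&(Z>.12)&(Z<.4)
    for z0 in np.arange(.14,.34,.02):
        k=m&(Z>=z0)&(Z<z0+.02); print(n,round(z0,2),k.sum(),(np.nanmin(W[k],0).round(3),np.nanmax(W[k],0).round(3)) if k.any() else '')
p=cv2.imread('pics/side0.png'); cv2.imwrite('pics/c5.png',cv2.resize(p[40:160,80:200],(600,600),interpolation=cv2.INTER_CUBIC))
m=arm.camera_model('side');T=np.array(m['camera_from_world']);K=np.array(m['mtx'])
for P in ([.242,.63,.19],[.242,.63,.255]):
    c=K@(T[:3,:3]@np.array(P)+T[:3,3]); print(c[:2]/c[2],(c[:2]/c[2]-[80,40])*5)
E
```

```text
side 0.14 0 
side 0.16 0 
side 0.18 0 
side 0.2 0 
side 0.22 28 (array([0.212, 0.567, 0.224]), array([0.237, 0.581, 0.24 ]))
side 0.24 45 (array([0.212, 0.56 , 0.24 ]), array([0.235, 0.586, 0.26 ]))
side 0.26 45 (array([0.21 , 0.561, 0.26 ]), array([0.274, 0.681, 0.279]))
side 0.28 99 (array([0.176, 0.528, 0.28 ]), array([0.308, 0.682, 0.3  ]))
side 0.3 264 (array([0.174, 0.527, 0.3  ]), array([0.314, 0.705, 0.32 ]))
side 0.32 445 (array([0.174, 0.523, 0.32 ]), array([0.312, 0.709, 0.34 ]))
top 0.14 0 
top 0.16 0 
top 0.18 0 
top 0.2 0 
top 0.22 3 (array([0.264, 0.669, 0.229]), array([0.264, 0.67 , 0.24 ]))
top 0.24 9 (array([0.267, 0.668, 0.243]), array([0.273, 0.679, 0.257]))
top 0.26 0 
top 0.28 56 (array([0.177, 0.535, 0.286]), array([0.31 , 0.697, 0.3  ]))
top 0.3 401 (array([0.173, 0.531, 0.3  ]), array([0.313, 0.703, 0.32 ]))
top 0.32 877 (array([0.174, 0.528, 0.32 ]), array([0.313, 0.719, 0.34 ]))
[142.69810091 118.36568825] [313.49050456 391.82844123]
[137.15072114 100.64745724] [285.75360569 303.23728622]
```

View pics/c5.png

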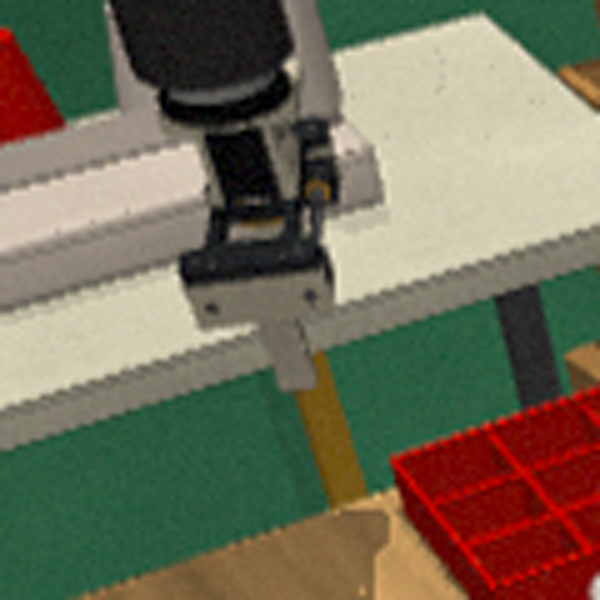

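The camera and the contact agree that the fingertips really are about 36 mm higher than the reported pose implies: they rest on the heel top at z .072 with the TCP reported at .044. I'll treat that as a z offset and go lower, watching the force.

>>> move_arm(
  rows="0 0 0 0 0 -0.02 0.03; 0 0 0 0 0 0 0.064; 0 0 0 0 0 0 0.064; 0 0 0 0 0 0 0.064; 0 0 0 0 0 0 0.064; 0 0 0 0 0 0.02 0.064; 0 0 0 0 0 0.01 0.064; 0 0 0 0 0 0 0.064",
)

```text
t: 6.35
eef_pos: [0.5124, -0.0824, 0.0314]
ee_rot: [3.141, 0.002, -0.185]
force: [-0.2, -0.6, 0.2]
width: 0.0639
gripper_force: 0.0
```

>>> move_arm(
  rows="0 0 0 0 0 0.01 0.064; 0 0 0 0 0 0.01 0.064; 0 0 0 0 0 0.005 0.064; 0 0 0 0 0 0 0.064",
)

```text
t: 6.85
eef_pos: [0.5128, -0.0823, 0.0068]
ee_rot: [3.141, 0.001, -0.185]
force: [-0.2, 0.6, 0.6]
width: 0.0636
gripper_force: 0.0
```

>>> move_arm(
  rows="0 0 0 0 0 0 0.03; 0 0 0 0 0 0 0.03; 0 0 0 0 0 0 0.03; 0 0 0 0 0 0 0.03; 0 0 0 0 0 0 0.03",
)

```text
t: 7.48
eef_pos: [0.5134, -0.0822, 0.0075]
ee_rot: [-3.141, -0.001, -0.185]
force: [-1.6, 0.3, 3.2]
width: 0.0438
gripper_force: 20.0
```

```bash
sed -i 's/^def hold/DZ=.036\ndef hold/; s/np.array(xyz)-s/np.array(xyz)-[0,0,DZ]-s/' h.py; python3 -c "
from h import *
plan([*tray(-.06,0),.13],-10.6)"
```

```text
{'t': 7.475, 'q': [0.2192, 0.3159, -0.5622, 0.0001, -0.6921, 1.1664], 'eef_pos': [0.5134, -0.0822, 0.0075], 'ee_rot': [-3.1414, -0.0005, -0.1852], 'force': [-1.6451, 0.2705, 3.2445], 'width': 0.0438, 'gripper_force': 19.9604}
shift mm [-103.5 -123.8  -86.5] turn deg [-0.01 -0.03 -0.01]
```

>>> move_arm(
  rows="0 0 0 0 0 -0.04 0.03; 0 0 0 0 0 -0.046 0.03; 0 0 0 -0.03 -0.036 0 0.03; 0 0 0 -0.038 -0.044 0 0.03; 0 0 0 -0.0355 -0.044 0 0.03; 0 0 0 0 0 0.03 0.03; 0 0 0 0 0 0.04 0.03; 0 0 0 0 0 0.016 0.03",
)

```text
t: 8.48
eef_pos: [0.4327, 0.0583, 0.0054]
ee_rot: [3.14, 0.002, -0.185]
force: [-0.7, -0.4, -0.0]
width: 0.044
gripper_force: 20.0
```

```bash
python3 -c "
from h import *
plan([*tray(-.06,0),.039],-10.6)"
```

```text
{'t': 8.475, 'q': [0.5884, 0.2047, -0.7412, -0.0006, -0.6278, 0.7981], 'eef_pos': [0.4327, 0.0583, 0.0054], 'ee_rot': [3.1398, 0.0023, -0.1848], 'force': [-0.689, -0.3552, -0.0345], 'width': 0.044, 'gripper_force': 19.9609}
shift mm [ 1.7 -0.5  2.4] turn deg [0.1  0.13 0.01]
```

>>> move_arm(
  rows="0 0 0 0 0 0.0035 0.03; 0 0 0 0 0 0 0.03; 0 0 0 0 0 0 0.064; 0 0 0 0 0 0 0.064; 0 0 0 0 0 0 0.064; 0 0 0 0 0 -0.03 0.064; 0 0 0 0 0 -0.05 0.064; 0 0 0 0 0 -0.02 0.064",
)

```text
t: 9.48
eef_pos: [0.4355, 0.0593, 0.1066]
ee_rot: [-3.139, -0.003, -0.185]
force: [0.1, 0.2, -0.6]
width: 0.0641
gripper_force: 0.0
```

```bash
python3 - <<'E'
from h import *
plan([.493,-.163,.13],-10.6)
p,d=grab('side','s6.png');W=world('side',d);X,Y,Z=W[...,0],W[...,1],W[...,2]
for c in [(.4927,-.162),(.4835,-.248),(.434,.058)]:
    m=(abs(X-c[0])<.045)&(abs(Y-c[1])<.04)&(Z>.06)&(Z<.08); print(m.sum(),np.nanmedian(W[m],0).round(3))
E
```

```text
{'t': 9.475, 'q': [0.5875, 0.0489, -0.6182, 0.0006, -0.8995, 0.798], 'eef_pos': [0.4355, 0.0593, 0.1066], 'ee_rot': [-3.139, -0.0033, -0.1849], 'force': [0.0609, 0.2055, -0.5656], 'width': 0.0641, 'gripper_force': 0.0}
shift mm [ 97.4 208.   12.4] turn deg [-0.15 -0.19  0.01]
211 [ 0.491 -0.168  0.071]
248 [ 0.481 -0.253  0.071]
134 [0.433 0.055 0.065]
```

>>> move_arm(
  rows="0 0 0 0.0243 0.052 0 0.064; 0 0 0 0.0243 0.052 0 0.064; 0 0 0 0.0243 0.052 0 0.064; 0 0 0 0.0243 0.052 0.012 0.064; 0 0 0 0 0 0 0.064; 0 0 0 0 0 0.02 0.064",
)

```text
t: 10.28
eef_pos: [0.4922, -0.1643, 0.0722]
ee_rot: [-3.141, -0.002, -0.187]
force: [0.4, 0.2, -0.5]
width: 0.0642
gripper_force: 0.0
```

```bash
python3 - <<'E'
from h import *
plan([.493,-.163,.043],-10.6)
E
```

```text
{'t': 10.275, 'q': [0.0565, 0.2242, -0.4992, 0.0002, -0.8454, 1.3269], 'eef_pos': [0.4922, -0.1643, 0.0722], 'ee_rot': [-3.1412, -0.002, -0.1872], 'force': [0.3531, 0.1933, -0.4602], 'width': 0.0642, 'gripper_force': 0.0}
shift mm [ 0.5 -1.4 65.2] turn deg [-0.02 -0.12 -0.13]
```

>>> move_arm(
  rows="0 0 0 0 0 0.03 0.064; 0 0 0 0 0 0.025 0.064; 0 0 0 0 0 0.01 0.064; 0 0 0 0 0 0 0.03; 0 0 0 0 0 0 0.03; 0 0 0 0 0 0 0.03; 0 0 0 0 0 0 0.03; 0 0 0 0 0 0 0.03",
)

```text
t: 11.28
eef_pos: [0.4923, -0.1635, 0.0077]
ee_rot: [-3.141, -0.002, -0.185]
force: [-1.0, 3.1, 6.7]
width: 0.0437
gripper_force: 20.0
```

```bash
python3 - <<'E'
from h import *
plan([*tray(0,0),.13],-10.6)
E
```

```text
{'t': 11.275, 'q': [0.0581, 0.3134, -0.5657, 0.0001, -0.6899, 1.3275], 'eef_pos': [0.4923, -0.1635, 0.0077], 'ee_rot': [-3.1412, -0.0018, -0.185], 'force': [-0.9774, 3.1433, 6.6535], 'width': 0.0437, 'gripper_force': 20.0005}
shift mm [ -37.6 -207.7  -86.2] turn deg [-0.02 -0.1  -0.  ]
```

>>> move_arm(
  rows="0 0 0 0 0 -0.04 0.03; 0 0 0 0 0 -0.048 0.03; 0 0 0 -0.0095 -0.052 0 0.03; 0 0 0 -0.0095 -0.052 0 0.03; 0 0 0 -0.0095 -0.052 0 0.03; 0 0 0 -0.0095 -0.052 0 0.03; 0 0 0 0 0 0.02 0.03; 0 0 0 0 0 0.03 0.03",
)

```text
t: 12.28
eef_pos: [0.4931, 0.0491, 0.0452]
ee_rot: [-3.14, -0.002, -0.183]
force: [0.0, -0.2, -0.9]
width: 0.0442
gripper_force: 20.0
```

>>> move_arm(
  rows="0 0 0 0 0 0.03 0.03; 0 0 0 0 0 0.012 0.03; 0 0 0 0 0 0.002 0.03; 0 0 0 0 0 0 0.064; 0 0 0 0 0 0 0.064; 0 0 0 0 0 0 0.064; 0 0 0 0 0 -0.04 0.064; 0 0 0 0 0 -0.05 0.056",
)

```text
t: 13.28
eef_pos: [0.4916, 0.0474, 0.0913]
ee_rot: [3.14, 0.002, -0.185]
force: [1.4, 0.4, 0.5]
width: 0.0589
gripper_force: 0.0
```

```bash
python3 - <<'E'
from h import *
p,d=grab('side','s7.png');W=world('side',d);X,Y,Z=W[...,0],W[...,1],W[...,2]
for c in [(.4835,-.248),(.434,.058),(.493,.047)]:
    m=(abs(X-c[0])<.03)&(abs(Y-c[1])<.04)&(Z>.055)&(Z<.08); print(m.sum(),np.nanmedian(W[m],0).round(3))
plan([.4835,-.249,.13],-91)
cv2.imwrite('pics/c7.png',cv2.resize(p[120:320,240:440],(600,600),interpolation=cv2.INTER_CUBIC))
E
```

```text
273 [ 0.48  -0.254  0.071]
160 [0.432 0.053 0.064]
154 [0.491 0.041 0.064]
{'t': 13.325, 'q': [0.4949, 0.1554, -0.5167, 0.0027, -0.8908, 0.8906], 'eef_pos': [0.4958, 0.0486, 0.0986], 'ee_rot': [-3.1383, -0.0075, -0.1836], 'force': [3.8878, 0.3202, 6.7468], 'width': 0.0575, 'gripper_force': 0.0}
shift mm [ 42.2 294.9   3.9] turn deg [-0.46 -0.22 80.48]
```

View pics/c7.png

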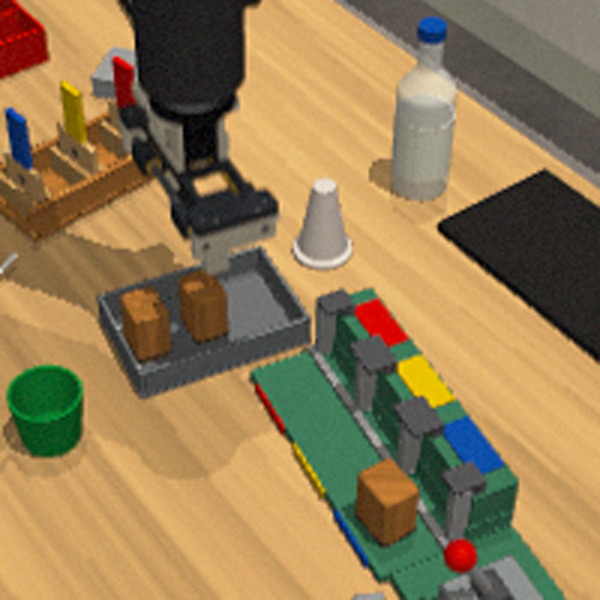

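>>> move_arm(
  rows="0 0 0 0.0084 0.059 0 0.056; 0 0 0 0.0084 0.059 0 0.056; 0 0 0 0.0084 0.059 0 0.056; 0 0 0 0.0084 0.059 0 0.056; 0 0 0 0.0084 0.059 0 0.056; 0 0 10 0 0 0 0.056; 0 0 10 0 0 0 0.056; 0 0 10 0 0 0 0.056",
)

```text
t: 14.32
eef_pos: [0.4792, -0.2503, 0.091]
ee_rot: [-3.141, -0.0, -0.716]
force: [-0.1, -0.2, 0.2]
width: 0.0557
gripper_force: 0.0
```

>>> move_arm(
  rows="0 0 10 0 0 0 0.056; 0 0 10 0 0 0 0.056; 0 0 10 0 0 0 0.056; 0 0 10 0 0 0 0.056; 0 0 10 0 0 0 0.056; 0 0 0 0 0 0 0.056",
)

```text
t: 15.08
eef_pos: [0.4794, -0.2499, 0.091]
ee_rot: [-3.141, -0.0, -1.58]
force: [0.3, 1.0, -0.1]
width: 0.056
gripper_force: 0.0
```

```bash
python3 - <<'E'
from h import *
plan([.483,-.2495,.043],-91)
E
```

```text
{'t': 15.075, 'q': [-0.1178, 0.236, -0.4298, -0.0, -0.9045, 0.1082], 'eef_pos': [0.4794, -0.2499, 0.091], 'ee_rot': [-3.1412, -0.0, -1.5804], 'force': [0.3081, 1.002, -0.0519], 'width': 0.056, 'gripper_force': 0.0}
shift mm [-0.4 -3.6 84. ] turn deg [-0.03 -0.    0.45]
```

>>> move_arm(
  rows="0 0 0 0 -0.003 0.03 0.056; 0 0 0 0 0 0.03 0.056; 0 0 0 0 0 0.017 0.056; 0 0 0 0 0 0.007 0.056; 0 0 0 0 0 0 0.056",
)

```text
t: 15.7
eef_pos: [0.4823, -0.2499, 0.0068]
ee_rot: [3.141, -0.0, -1.58]
force: [0.0, 0.4, -0.6]
width: 0.056
gripper_force: 0.0
```

>>> move_arm(
  rows="0 0 0 0 0 0 0.025; 0 0 0 0 0 0 0.025; 0 0 0 0 0 0 0.025; 0 0 0 0 0 0 0.025; 0 0 0 0 0 0 0.025",
)

```text
t: 16.32
eef_pos: [0.4828, -0.25, 0.0074]
ee_rot: [-3.141, -0.0, -1.581]
force: [-1.5, 1.6, 5.2]
width: 0.0365
gripper_force: 19.6
```

```bash
python3 - <<'E'
from h import *
plan([*tray(.055,0),.13],-10.6)
E
```

```text
{'t': 16.325, 'q': [-0.117, 0.3478, -0.51, 0.0003, -0.712, 0.1065], 'eef_pos': [0.4828, -0.25, 0.0074], 'ee_rot': [-3.1407, -0.0003, -1.5811], 'force': [-1.452, 1.5647, 5.2347], 'width': 0.0365, 'gripper_force': 19.5981}
shift mm [-288.   -61.8  -86.7] turn deg [-3.000e-02 -5.000e-02 -7.999e+01]
```

>>> move_arm(
  rows="0 0 0 0 0 -0.045 0.025; 0 0 0 0 0 -0.05 0.025; 0 0 0 -0.0576 -0.0124 0 0.025; 0 0 0 -0.0576 -0.0124 0 0.025; 0 0 0 -0.0576 -0.0124 0 0.025; 0 0 0 -0.0576 -0.0124 0 0.025; 0 0 0 -0.0576 -0.0124 0 0.025; 0 0 0 0 0 0 0.025",
)

```text
t: 17.32
eef_pos: [0.5482, 0.0409, 0.1015]
ee_rot: [-3.141, 0.0, -1.577]
force: [0.2, -0.0, -0.0]
width: 0.0359
gripper_force: 19.6
```

>>> move_arm(
  rows="0 0 -10 0 0 0 0.025; 0 0 -10 0 0 0 0.025; 0 0 -10 0 0 0 0.025; 0 0 -10 0 0 0 0.025; 0 0 -10 0 0 0 0.025; 0 0 -10 0 0 0 0.025; 0 0 -10 0 0 0 0.025; 0 0 -10 0 0 0 0.025",
)

```text
t: 18.32
eef_pos: [0.5469, 0.0365, 0.1014]
ee_rot: [3.141, 0.001, -0.18]
force: [0.6, -0.4, -0.8]
width: 0.0367
gripper_force: 19.6
```

```bash
python3 - <<'E'
from h import *
plan([*tray(.055,0),.0375],-10.6)
E
```

```text
{'t': 18.325, 'q': [0.424, 0.2369, -0.4003, -0.0002, -0.9345, 0.9665], 'eef_pos': [0.5469, 0.0365, 0.1014], 'ee_rot': [3.1413, 0.0008, -0.1804], 'force': [0.6469, -0.3581, -0.7653], 'width': 0.0367, 'gripper_force': 19.6001}
shift mm [ 0.5 -1.  99.9] turn deg [0.02 0.05 0.26]
```

>>> move_arm(
  rows="0 0 0 0 0 0.03 0.025; 0 0 0 0 0 0.035 0.025; 0 0 0 0 0 0.025 0.025; 0 0 0 0 0 0.01 0.025; 0 0 0 0 0 0 0.056; 0 0 0 0 0 0 0.056; 0 0 0 0 0 0 0.056; 0 0 0 0 0 0 0.056",
)

```text
t: 19.32
eef_pos: [0.5478, 0.0376, 0.0024]
ee_rot: [-3.141, -0.001, -0.185]
force: [0.0, -0.3, -0.7]
width: 0.0558
gripper_force: 0.0
```

>>> move_arm(
  rows="0 0 0 0 0 -0.04 0.056; 0 0 0 0 0 -0.05 0.056; 0 0 0 0 0 -0.05 0.056; 0 0 0 0 0 -0.02 0.056; 0 0 0 0 0 0 0.056",
)

```text
t: 19.95
eef_pos: [0.5485, 0.0379, 0.164]
ee_rot: [-3.139, -0.004, -0.185]
force: [0.5, -0.4, -0.9]
width: 0.0559
gripper_force: 0.0
```

```bash
python3 - <<'E'
from h import *
p,d=grab('side','s8.png');W=world('side',d);X,Y,Z=W[...,0],W[...,1],W[...,2]
for x in (-.06,0,.055):
    c=tray(x,0); m=(abs(X-c[0])<.03)&(abs(Y-c[1])<.04)&(Z>.05)&(Z<.08); print(m.sum(),np.nanmedian(W[m],0).round(3))
c=(.437,.311)
plan([.438,.312,.2],-83.8)
# neck centre fits from side/top first frames: mean
E
```

```text
177 [0.432 0.051 0.064]
179 [0.492 0.04  0.063]
172 [0.543 0.029 0.063]
{'t': 20.0, 'q': [0.4254, 0.1783, -0.3214, -0.0003, -1.0694, 0.9602], 'eef_pos': [0.5475, 0.0376, 0.1624], 'ee_rot': [-3.1404, -0.0013, -0.1853], 'force': [1.2447, 0.9069, -1.0649], 'width': 0.0555, 'gripper_force': 0.0}
shift mm [-158.2 -249.5   -1.5] turn deg [-1.100e-01 -2.000e-02  7.318e+01]
```

```bash
python3 - <<'E'
from h import *
plan([.578,.3267,.2],-83.8)
E
```

```text
{'t': 20.0, 'q': [0.4254, 0.1783, -0.3214, -0.0003, -1.0694, 0.9602], 'eef_pos': [0.5475, 0.0376, 0.1624], 'ee_rot': [-3.1404, -0.0013, -0.1853], 'force': [1.2447, 0.9069, -1.0649], 'width': 0.0555, 'gripper_force': 0.0}
shift mm [ -23.3 -289.7   -1.3] turn deg [-1.100e-01 -2.000e-02  7.318e+01]
```

>>> move_arm(
  rows="0 0 0 -0.0046 -0.058 0 0.04; 0 0 0 -0.0046 -0.058 0 0.04; 0 0 0 -0.0046 -0.058 0 0.04; 0 0 0 -0.0046 -0.058 0 0.04; 0 0 0 -0.0046 -0.058 0 0.04; 0 0 10 0 0 0 0.04; 0 0 10 0 0 0 0.04; 0 0 10 0 0 0 0.04",
)

```text
t: 21.0
eef_pos: [0.5774, 0.3265, 0.1595]
ee_rot: [3.138, 0.001, -0.714]
force: [-0.0, 0.2, -0.3]
width: 0.0401
gripper_force: 0.0
```

>>> move_arm(
  rows="0 0 10 0 0 0 0.04; 0 0 10 0 0 0 0.04; 0 0 10 0 0 0 0.04; 0 0 10 0 0 0 0.04; 0 0 3.2 0 0 0 0.04; 0 0 0 0 0 0 0.04",
)

```text
t: 21.75
eef_pos: [0.5776, 0.3262, 0.16]
ee_rot: [3.139, -0.001, -1.462]
force: [-0.3, -0.2, -0.4]
width: 0.0396
gripper_force: 0.0
```

```bash
python3 - <<'E'
from h import *
plan([.578,.3267,.111],-83.8)
E
```

```text
{'t': 21.75, 'q': [0.8072, 0.3658, -0.0664, -0.0003, -1.1412, -0.6987], 'eef_pos': [0.5776, 0.3262, 0.16], 'ee_rot': [3.1394, -0.0015, -1.4624], 'force': [-0.2702, -0.2252, -0.3996], 'width': 0.0396, 'gripper_force': 0.0}
shift mm [-0.5 -0.6 85. ] turn deg [ 0.12 -0.08  0.01]
```

>>> move_arm(
  rows="0 0 0 0 0 0.03 0.04; 0 0 0 0 0 0.03 0.04; 0 0 0 0 0 0.019 0.04; 0 0 0 0 0 0.006 0.04; 0 0 0 0 0 0 0.04",
  squeeze=30,
)

```text
t: 22.38
eef_pos: [0.5782, 0.3265, 0.0764]
ee_rot: [3.141, -0.001, -1.462]
force: [-0.6, 0.4, -1.1]
width: 0.04
gripper_force: 0.0
```

>>> move_arm(
  rows="0 0 0 0 0 0 0.002; 0 0 0 0 0 0 0.002; 0 0 0 0 0 0 0.002; 0 0 0 0 0 0 0.002; 0 0 0 0 0 0 0.002; 0 0 0 0 0 0 0.002; 0 0 0 0 0 0 0.002",
)

```text
t: 23.25
eef_pos: [0.5784, 0.3268, 0.0771]
ee_rot: [-3.141, 0.0, -1.463]
force: [-1.0, 0.7, 4.8]
width: 0.0077
gripper_force: 30.0
```

```bash
cat >> h.py <<'E'
LT=.103  # true TCP to foot along tool
def foot_plan(xh,yh,zf,tilt,mode,yaw=-100.6,L=LT):
    a=np.radians(tilt); u=np.array([*(-np.sin(a)*EX),np.cos(a)]); f=np.array([*hold(xh,yh),zf])
    t=f+L*u if mode=='A' else f+(L-DZ)*u+[0,0,DZ]
    print(np.round(t,4)); plan(t,yaw,tilt)
E
python3 -c "
from h import *
foot_plan(-.04,.082,.080,0,'A')"
```

```text
[ 0.5207 -0.0844  0.183 ]
{'t': 23.25, 'q': [0.8072, 0.4338, -0.1649, 0.0001, -0.9718, -0.6993], 'eef_pos': [0.5784, 0.3268, 0.0771], 'ee_rot': [-3.1413, 0.0001, -1.4628], 'force': [-0.9708, 0.7024, 4.7558], 'width': 0.0077, 'gripper_force': 30.0009}
shift mm [402.6 101.7 -70. ] turn deg [-2.000e-02  1.000e-02  1.679e+01]
```

>>> move_arm(
  rows="0 0 0 0 0 -0.02 0.002; 0 0 0 0 0 -0.04 0.002; 0 0 0 0 0 -0.04 0.002; 0 0 0 0 0 -0.02 0.002; 0 0 0 0 0 0 0.002",
)

```text
t: 23.88
eef_pos: [0.5789, 0.3272, 0.1981]
ee_rot: [-3.139, 0.002, -1.463]
force: [1.2, 0.2, -0.9]
width: 0.008
gripper_force: 30.0
```

```bash
python3 -c "
from h import *
foot_plan(-.04,.082,.110,0,'A')"
```

```text
[ 0.5207 -0.0844  0.213 ]
{'t': 23.875, 'q': [0.8071, 0.3405, -0.0151, 0.0001, -1.2123, -0.6993], 'eef_pos': [0.5789, 0.3272, 0.1981], 'ee_rot': [-3.1393, 0.0018, -1.4629], 'force': [1.2077, 0.2304, -0.933], 'width': 0.008, 'gripper_force': 29.9997}
shift mm [403.  102.3  20.2] turn deg [-0.12  0.12 16.78]
```

>>> move_arm(
  rows="0 0 0 0.0576 0.0146 0 0.002; 0 0 0 0.0576 0.0146 0 0.002; 0 0 0 0.0576 0.0146 0 0.002; 0 0 0 0.0576 0.0146 0 0.002; 0 0 0 0.0576 0.0146 0 0.002; 0 0 0 0.0576 0.0146 0 0.002; 0 0 0 0.0576 0.0146 0.02 0.002; 0 0 8.4 0 0 0 0.002",
)

```text
t: 24.88
eef_pos: [0.517, -0.0884, 0.1737]
ee_rot: [3.136, -0.001, -1.616]
force: [0.6, 0.6, -0.2]
width: 0.008
gripper_force: 30.0
```

>>> move_arm(
  rows="0 0 8.4 0 0 0 0.002; 7 0 0 0 0 0 0.002; 7 0 0 0 0 0 0.002; 7 0 0 0 0 0 0.002; 7 0 0 0 0 0 0.002; 0 0 0 0 0 0 0.002",
)

```text
t: 25.62
eef_pos: [0.5142, -0.0896, 0.1718]
ee_rot: [-2.669, -0.008, -1.758]
force: [-0.5, -1.2, -1.2]
width: 0.0078
gripper_force: 30.0
```

```bash
cat >> h.py <<'E'
def plate(col,name,near,save=True):
    """red/yellow/blue neck and plywood under it, in holder coords (mm), from both cameras"""
    for n in ('side','top'):
        p,d=grab(n,f'{name}{n}.png'); W=world(n,d)
        hsv=cv2.cvtColor(p,cv2.COLOR_BGR2HSV).astype(int); H,S,V=hsv[...,0],hsv[...,1],hsv[...,2]
        c={'red':((H<6)|(H>174))&(S>150),'yellow':(H>22)&(H<34)&(S>150),'blue':(H>105)&(H<125)&(S>130)}[col]&(V>60)
        x=(W[...,:2]-HO)@EX*1000; y=(W[...,:2]-HO)@EY*1000; z=W[...,2]*1000
        b=(abs(x-near[0])<80)&(abs(y-near[1])<55)&(z>20)&(z<230)
        for nm,m in (('neck',b&c&(z>75)),('ply',b&(H>8)&(H<28)&(S>40)&(z>22))):
            if m.sum()<8: print(n,nm,m.sum()); continue
            P=np.stack([x[m],y[m],z[m]],-1)
            print(n,nm,len(P),'med',np.median(P,0).round(1),'y',np.percentile(P[:,1],[2,98]).round(1),'z',np.percentile(P[:,2],[2,98]).round(1),'dx/dz, x at z=0',np.polyfit(P[:,2],P[:,0],1).round(3))
E
python3 -c "
from h import *
st(); plate('red','p1',(-40,82))"
```

```text
{'t': 25.625, 'q': [0.332, -0.171, -0.9741, 0.6034, -0.4214, -1.0292], 'eef_pos': [0.5142, -0.0896, 0.1718], 'ee_rot': [-2.6693, -0.0082, -1.7581], 'force': [-0.4654, -1.2325, -1.1752], 'width': 0.0078, 'gripper_force': 29.9993}
side neck 87 med [-62.7  63.2 208.4] y [57.8 97.8] z [ 75.3 225.7] dx/dz, x at z=0 [-0.674 78.481]
side ply 177 med [-41.   64.2 166.2] y [ 41.  124.5] z [ 54.8 228.2] dx/dz, x at z=0 [-0.514 43.29 ]
top neck 0
top ply 18 med [-14.  108.6 127.4] y [102.6 131.9] z [ 32.1 157.5] dx/dz, x at z=0 [-0.465 44.767]
```

```bash
python3 - <<'E'
from h import *
p=cv2.imread('pics/p1side.png'); cv2.imwrite('pics/c9.png',cv2.resize(p[110:290,270:430],(533,600),interpolation=cv2.INTER_CUBIC))
E
```

```text
(no output)
```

View pics/c9.png

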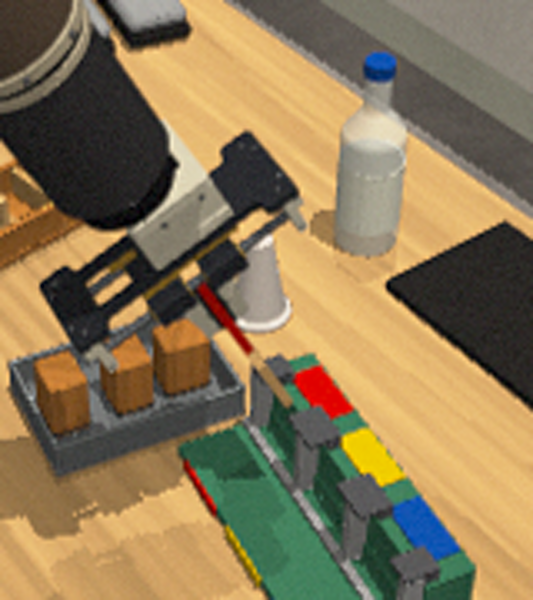

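Crop: the plate is held tilted, with the red neck from (200,290) to (255,350) and the plywood edge down to (290,405). Next I localise that edge precisely.

```bash
python3 - <<'E'
from h import *
p=cv2.imread('pics/p1side.png'); W=world('side',np.load('pics/p1side.npy'))
hsv=cv2.cvtColor(p,cv2.COLOR_BGR2HSV)
x=(W[...,:2]-HO)@EX*1000; y=(W[...,:2]-HO)@EY*1000; z=W[...,2]*1000
for v in range(196,236,2):
    for u in range(326,362):
        if abs(y[v,u]-65)<30 and z[v,u]>85 and abs(x[v,u]+20)<90 and hsv[v,u,1]>70 and v%4==0: print((u,v),x[v,u].round(0),y[v,u].round(0),z[v,u].round(0),hsv[v,u])
s=arm.get_state();e=np.array(s['eef_pos']); print('tcp hold',(e[:2]-HO)@EX*1000,(e[:2]-HO)@EY*1000,e[2]*1000)
E
```

```text
(326, 196) -103.0 42.0 271.0 [ 22 112 121]
(329, 196) -73.0 90.0 222.0 [  2 179  94]
(330, 196) -71.0 88.0 223.0 [  3 255 135]
(331, 196) -69.0 85.0 224.0 [  1 245 133]
(332, 196) -66.0 86.0 223.0 [  0 220  95]
(333, 196) -73.0 65.0 242.0 [  6 112  32]
(331, 200) -79.0 64.0 232.0 [  1 188  57]
(332, 200) -73.0 72.0 223.0 [  2 253 125]
(333, 200) -71.0 70.0 224.0 [  1 245 132]
(334, 200) -69.0 69.0 224.0 [  0 255 128]
(335, 200) -67.0 66.0 226.0 [  2 255  89]
(336, 200) -65.0 64.0 226.0 [  2 119  30]
(334, 204) -69.0 69.0 211.0 [  4 215  58]
(335, 204) -70.0 60.0 218.0 [  0 239 127]
(336, 204) -66.0 62.0 215.0 [  2 255 129]
(337, 204) -63.0 63.0 213.0 [  2 247 130]
(338, 204) -61.0 62.0 213.0 [  1 226  98]
(330, 208) -82.0 65.0 205.0 [ 17  73 144]
(336, 208) -65.0 65.0 199.0 [ 17 103  97]
(337, 208) -62.0 66.0 197.0 [ 14 153 122]
(338, 208) -61.0 61.0 200.0 [  5 216 151]
(339, 208) -59.0 60.0 201.0 [  0 255 141]
(340, 208) -55.0 62.0 197.0 [  2 255 142]
(341, 208) -52.0 62.0 196.0 [  4 176 148]
(341, 212) -52.0 62.0 182.0 [  5 214 149]
(342, 212) -49.0 62.0 181.0 [  0 255 136]
(343, 212) -46.0 62.0 180.0 [  1 255 141]
(344, 212) -45.0 59.0 182.0 [  8 186 170]
(344, 216) -44.0 60.0 167.0 [ 11 172 182]
(345, 216) -41.0 60.0 165.0 [ 18 130 189]
(346, 216) -39.0 59.0 165.0 [ 17 129 205]
(347, 216) -36.0 58.0 165.0 [ 19 131 193]
(347, 220) -43.0 45.0 165.0 [ 17 130 190]
(348, 220) -41.0 44.0 165.0 [ 17 132 174]
(349, 220) -38.0 44.0 163.0 [ 17 130 147]
(350, 220) -35.0 43.0 163.0 [ 18 114 141]
(350, 224) -36.0 42.0 150.0 [ 17 134 145]
(351, 224) -32.0 44.0 147.0 [ 18 141 148]
(352, 224) -29.0 43.0 146.0 [ 17 138 150]
(353, 224) -26.0 44.0 144.0 [ 16 124 130]
(353, 228) -25.0 44.0 129.0 [ 17 135 145]
(354, 228) -24.0 41.0 132.0 [ 16 135 155]
(355, 228) -19.0 44.0 127.0 [ 17 132 157]
(356, 228) -18.0 41.0 129.0 [ 27 104 132]
tcp hold -39.935310034413924 78.3122692064999 176.54981137741964
```

```bash
cat >> h.py <<'E'
def delta(dx,dy,dz):
    s=arm.get_state(); Rc=R.from_euler('xyz',s['ee_rot']); e=np.array(s['eef_pos'])
    print('tcp hold',np.round([(e[:2]-HO)@EX*1000,(e[:2]-HO)@EY*1000,e[2]*1000],1),'shift mm',Rc.inv().apply(np.array([*(dx*EX+dy*EY),dz])).round(1),'F hold',np.round([np.dot(s['force'][:2],EX),np.dot(s['force'][:2],EY),s['force'][2]],1),'tilt',np.degrees(np.arccos(-Rc.as_matrix()[2,2])).round(2))
E
python3 - <<'E'
from h import *
delta(0,3.7,0);delta(4,0,-80);delta(10,0,0);delta(0,0,-10)
E
```

```text
tcp hold [-39.9  78.3 176.5] shift mm [-3.7  0.  -0. ] F hold [ 0.7  0.5 -0.2] tilt 27.37
tcp hold [-39.9  78.3 176.5] shift mm [-0.3 33.2 72.9] F hold [ 0.7  0.5 -0.2] tilt 27.37
tcp hold [-39.9  78.3 176.5] shift mm [-0.  -8.9  4.6] F hold [ 0.7  0.5 -0.2] tilt 27.37
tcp hold [-39.9  78.3 176.5] shift mm [-0.   4.6  8.9] F hold [ 0.7  0.5 -0.2] tilt 27.37
```

>>> move_arm(
  rows="0 0 0 -0.004 0.006 0.014 0.002; 0 0 0 0 0.009 0.02 0.002; 0 0 0 0 0.009 0.02 0.002; 0 0 0 0 0.008 0.017 0.002; 0 0 0 0 0 0 0.002; 0 0 0 0 0 0 0.002",
)

```text
t: 26.48
eef_pos: [0.5442, -0.0872, 0.1283]
ee_rot: [-2.688, 0.014, -1.752]
force: [6.3, -3.0, 13.9]
width: 0.0092
gripper_force: 30.3
```

```bash
cat >> h.py <<'E'
def edge(n='side',name='e',tilt=None,yc=44,u0=None,zmax=140):
    """points of the plywood -y' edge of the held plate in holder coords"""
    p,d=grab(n,name+'.png'); W=world(n,d); hsv=cv2.cvtColor(p,cv2.COLOR_BGR2HSV).astype(int)
    x=(W[...,:2]-HO)@EX*1000; y=(W[...,:2]-HO)@EY*1000; z=W[...,2]*1000
    m=(hsv[...,0]>9)&(hsv[...,0]<24)&(hsv[...,1]>80)&(abs(y-yc)<9)&(x>-75)&(x<20)&(z>16)&(z<zmax)
    m=cv2.morphologyEx(m.astype(np.uint8),cv2.MORPH_OPEN,np.ones((2,2)))>0
    P=np.stack([x[m],y[m],z[m]],-1)
    for a in range(10,zmax,10):
        k=(P[:,2]>=a)&(P[:,2]<a+10)
        if k.sum()>2: print(a,k.sum(),np.median(P[k],0).round(1),np.percentile(P[k,0],[3,97]).round(1))
    print('line',np.polyfit(P[:,2],P[:,0],1).round(3),'ymed',np.median(P[:,1]).round(1))
E
python3 - <<'E'
from h import *
delta(0,0,0); edge(name='e1')
E
```

```text
tcp hold [-16.4  83.6 128.3] shift mm [0. 0. 0.] F hold [ 6.8 -1.8 13.9] tilt 25.99
80 4 [11.5 51.8 86.5] [ 8.5 14. ]
90 7 [ 8.6 50.1 96.1] [ 3.4 12.9]
100 7 [  4.3  51.9 103.6] [-0.9  6.9]
110 3 [ -3.6  50.3 115. ] [-4.6 -0.5]
120 7 [ -9.6  50.7 124.2] [-12.6  -6.6]
line [-0.549 59.966] ymed 51.1
```

The force shows contact: the arm could not follow because joint 3 is near its -1.02 limit, so it drifted back over the hooks. I'll back off first, then check reach.

```bash
python3 - <<'E'
from h import *
st();delta(0,0,60);delta(-20,0,40)
E
```

```text
{'t': 26.525, 'q': [0.2305, -0.0436, -1.0039, 0.733, -0.248, -1.0968], 'eef_pos': [0.5441, -0.0873, 0.1283], 'ee_rot': [-2.6882, 0.0135, -1.752], 'force': [6.81, -3.4902, 12.8453], 'width': 0.0093, 'gripper_force': 30.3445}
tcp hold [-16.4  83.5 128.3] shift mm [ -0.8 -26.3 -53.9] F hold [ 7.3 -2.2 12.8] tilt 25.99
tcp hold [-16.4  83.5 128.3] shift mm [ -0.6   0.5 -44.7] F hold [ 7.3 -2.2 12.8] tilt 25.99
```

>>> move_arm(
  rows="0 0 0 0 -0.008 -0.018 0.002; 0 0 0 0 -0.01 -0.02 0.002; 0 0 0 0 -0.01 -0.02 0.002; 0 0 0 0 0 0 0.002; 0 0 0 0 0 0 0.002",
)

```text
t: 27.15
eef_pos: [0.5364, -0.0898, 0.1854]
ee_rot: [-2.701, 0.008, -1.754]
force: [-0.1, -0.7, -0.8]
width: 0.0079
gripper_force: 30.0
```

```bash
cat > fk.py <<'E'
import numpy as np
from scipy.optimize import least_squares
from scipy.spatial.transform import Rotation as R
D=[([1.4921,.3594,.0111,-.0004,-1.2241,-.2881],[.2419,.6296,.1973],[3.1399,-.0001,-.3669]),
([.7996,.0918,-.3382,-.0001,-1.1407,.5864],[.4697,.2081,.1983],[-3.1414,0,-.1849]),
([.2289,.2511,-.5257,.0002,-.7949,1.1579],[.5108,-.078,.0502],[3.1411,.0008,-.1838]),
([.5884,.2047,-.7412,-.0006,-.6278,.7981],[.4327,.0583,.0054],[3.1398,.0023,-.1848]),
([.5875,.0489,-.6182,.0006,-.8995,.798],[.4355,.0593,.1066],[-3.139,-.0033,-.1849]),
([.8072,.3658,-.0664,-.0003,-1.1412,-.6987],[.5776,.3262,.16],[3.1394,-.0015,-1.4624]),
([-.117,.3478,-.51,.0003,-.712,.1065],[.4828,-.25,.0074],[-3.1407,-.0003,-1.5811]),
([.332,-.171,-.9741,.6034,-.4214,-1.0292],[.5142,-.0896,.1718],[-2.6693,-.0082,-1.7581]),
([.2305,-.0436,-1.0039,.733,-.248,-1.0968],[.5441,-.0873,.1283],[-2.6882,.0135,-1.752])]
e=lambda a,x:R.from_euler(a,x)
def fk(q,p):
    h,s,a,c,b,t,u,o5,o6,ox=p
    F=e('z',q[0])*e('y',q[1])*e('y',-q[2]); Fr=F*e('x',q[3])
    T=Fr*e('y',-q[4]+o5)*e('x',0)
    # tool axis at q5=0 along forearm x
    pos=e('z',q[0]).apply([ox,s,h])+(e('z',q[0])*e('y',q[1])).apply([0,0,a])+F.apply([b,0,c])+T.apply([t,0,u])
    RT=T*R.from_matrix(np.array([[0,0,1],[0,-1,0],[1,0,0]]))*e('z',-q[5]+o6)
    return pos,RT
def res(p):
    out=[]
    for q,x,r in D:
        P,Q=fk(q,p); out+=list((P-x)*1000)+list((Q.inv()*e('xyz',r)).as_rotvec()*200)
    return np.array(out)
if __name__=='__main__':
    best=min((least_squares(res,[.3,-.19,.4,.0,.4,.2,0,0,o,0]) for o in (0,np.pi/2,np.pi,-np.pi/2)),key=lambda s:s.cost)
    print(best.cost,best.x.round(4).tolist()); print(best.fun.reshape(-1,6).round(1)); np.save('fk.npy',best.x)
E
python3 fk.py; python3 -c "
from h import *
st();delta(0,0,0)"
```

```text
63240.86643467424 [0.4838, -0.1964, 0.541, 0.0236, 0.4463, 0.6662, 0.2473, -0.0133, 1.289, -0.2379]
[[ 4.100e+00 -1.200e+01 -5.000e-01 -2.700e+00  2.000e-01  5.640e+01]
 [ 8.200e+00  1.600e+00 -3.200e+00 -2.000e+00 -1.800e+00  5.640e+01]
 [ 8.000e+00 -2.800e+00 -1.500e+00 -8.000e-01 -2.600e+00  5.630e+01]
 [ 1.460e+01  3.900e+00 -3.700e+00 -1.500e+00 -2.200e+00  5.660e+01]
 [ 1.680e+01  6.200e+00 -1.800e+00 -1.700e+00 -2.000e+00  5.620e+01]
 [-3.200e+00 -1.050e+01 -1.000e-01 -2.300e+00  1.300e+00  5.640e+01]
 [ 3.900e+00 -4.900e+00  2.000e-01 -2.600e+00 -6.000e-01  5.630e+01]
 [-1.490e+01  7.640e+01  8.400e+00  7.230e+01  6.170e+01 -1.656e+02]
 [-2.830e+01 -5.230e+01  2.200e+00  5.430e+01  4.090e+01 -2.289e+02]]
{'t': 27.15, 'q': [0.3242, -0.1265, -0.8391, 0.4295, -0.5035, -0.8507], 'eef_pos': [0.5364, -0.0898, 0.1854], 'ee_rot': [-2.7013, 0.008, -1.7544], 'force': [-0.1354, -0.6579, -0.7843], 'width': 0.0079, 'gripper_force': 29.9994}
tcp hold [-23.5  79.6 185.4] shift mm [0. 0. 0.] F hold [-0.  -0.7 -0.8] tilt 25.23
```

```bash
sed -i "s/e('x',q\[3\])/e('x',SG*q[3])/; s/-q\[5\]+o6/S6*q[5]+o6/; s/^e=lambda/SG=-1;S6=-1\ne=lambda/" fk.py; sed -i "s/^if __name.*/if __name__=='__main__':\n  for SG,S6 in ((1,1),(-1,1),(-1,-1)):/; " fk.py; python3 - <<'E'
s=open('fk.py').read()
s=s.replace("    print(best.cost","    print(SG,S6,best.cost").replace("; np.save('fk.npy',best.x)","")
open('fk.py','w').write(s)
E
python3 fk.py | grep -v nan
```

```text
1 1 298584.28939761006 [0.4838, -0.1964, 0.541, 0.0236, 0.4463, 0.6858, 0.1862, -0.1036, 1.2058, -0.2379]
[[ 4.100e+00 -1.200e+01 -5.000e-01 -2.110e+01 -4.100e+00  1.881e+02]
 [ 8.200e+00  1.600e+00 -3.200e+00 -2.090e+01 -3.900e+00 -1.614e+02]
 [ 8.000e+00 -2.800e+00 -1.500e+00 -2.400e+01 -4.400e+00 -3.898e+02]
 [ 1.460e+01  3.900e+00 -3.700e+00 -2.170e+01 -4.100e+00 -2.458e+02]
 [ 1.680e+01  6.200e+00 -1.800e+00 -2.180e+01 -3.800e+00 -2.461e+02]
 [-3.200e+00 -1.050e+01 -1.000e-01 -2.320e+01 -4.400e+00  3.522e+02]
 [ 3.900e+00 -4.900e+00  2.000e-01 -2.040e+01 -3.700e+00  3.030e+01]
 [-1.490e+01  7.640e+01  8.400e+00 -3.410e+01  8.360e+01  2.520e+02]
 [-2.830e+01 -5.230e+01  2.200e+00 -2.600e+01  5.120e+01  2.207e+02]]
-1 1 463831.232776686 [0.4978, -0.1908, 0.6131, 0.0068, 0.4533, 0.7274, 0.1727, 0.0, 1.4966, -0.1705]
[[-1.200e+00 -1.500e+00 -1.500e+00 -0.000e+00 -0.000e+00  1.301e+02]
 [-3.000e+00 -1.600e+00 -1.000e-01  0.000e+00 -0.000e+00 -2.197e+02]
 [ 1.900e+00  1.400e+00  1.000e+00 -0.000e+00 -0.000e+00 -4.483e+02]
 [ 2.100e+00  2.600e+00  1.200e+00  0.000e+00  0.000e+00 -3.044e+02]
 [-3.000e-01  9.000e-01  1.800e+00  0.000e+00 -0.000e+00 -3.044e+02]
 [-1.400e+00  0.000e+00 -1.200e+00 -0.000e+00  0.000e+00  2.943e+02]
 [ 5.000e+00  4.000e-01  1.200e+00 -0.000e+00  0.000e+00 -2.770e+01]
 [ 2.010e+01 -1.210e+01  3.000e-01 -0.000e+00 -0.000e+00  4.265e+02]
 [-2.170e+01  6.200e+00 -2.700e+00  0.000e+00 -0.000e+00  4.536e+02]]
-1 -1 569.6330622568872 [0.4978, -0.1908, 0.6131, 0.0068, 0.4533, 0.7274, 0.1727, 0.0, 1.5708, -0.1705]
[[ -1.2  -1.5  -1.5  -0.    0.   -0. ]
 [ -3.   -1.6  -0.1   0.    0.    0. ]
 [  1.9   1.4   1.    0.   -0.   -0. ]
 [  2.1   2.6   1.2  -0.    0.    0. ]
 [ -0.3   0.9   1.8   0.   -0.   -0. ]
 [ -1.4   0.   -1.2  -0.    0.   -0. ]
 [  5.    0.4   1.2  -0.    0.    0. ]
 [ 20.1 -12.1   0.3  -0.    0.    0. ]
 [-21.7   6.2  -2.7  -0.   -0.   -0. ]]
```

```bash
python3 - <<'E'
s=open('fk.py').read()
s=s.replace("o5,o6,ox=p","o5,o6,ox,w,v,ty=p").replace("+T.apply([t,0,u])","+Fr.apply([0,w,v])+T.apply([t,ty,u])")
i=s.index("if __name__")
s=s[:i]+'''if __name__=='__main__':
    D.append(([.3242,-.1265,-.8391,.4295,-.5035,-.8507],[.5364,-.0898,.1854],[-2.7013,.008,-1.7544]))
    b=least_squares(res,[.4,-.19,.5,0,.4,.3,0,0,np.pi/2,0,0,0,0],x_scale=.1)
    print(b.cost,b.x.round(4).tolist()); print(b.fun.reshape(-1,6)[:,:3].round(1)); np.save('fk.npy',b.x)
    lo=np.array([-3.07,-1.43,-1.02,-3.03,-3.05,-3.03]);hi=np.array([3.07,2.12,1.25,1.67,0,3.03])
    from h import hold
    for tilt in (0,15,20,25,28):
      for (y) in (.082,0,-.082):
        a=np.radians(tilt); from h import EX
        u=np.array([*(-np.sin(a)*EX),np.cos(a)]); foot=np.array([*hold(.0,y),.014]); tgt=foot+(.103-.036)*u
        for yaw in (-100.6,):
          Rt=e('xyz',[np.pi,0,np.radians(yaw)])*e('x',a)
          f=lambda q:np.r_[(fk(q,b.x)[0]-tgt)*1000,(fk(q,b.x)[1].inv()*Rt).as_rotvec()*200]
          c=min((least_squares(f,np.clip(x0,lo+.01,hi-.01),bounds=(lo,hi)) for x0 in ([.2,.2,-.6,.3,-.6,-.5],[0,-.1,-.9,.6,-.3,-1],[.4,.3,-.5,.1,-.8,-.2],[-.5,.2,-.6,-1,-.6,1])),key=lambda s:s.cost)
          print(tilt,y,'res',c.fun.round(0),c.x.round(2))
'''
open('fk.py','w').write(s)
E
python3 fk.py
```

```text
0.013098166582754894 [0.1987, -0.0, 0.6016, 0.0002, 0.4636, 0.4063, 0.0002, 0.0, 1.5708, -0.0002, -2.8577, -0.0002, 2.6659]
[[ 0.  -0.   0. ]
 [-0.  -0.  -0.1]
 [-0.  -0.   0. ]
 [-0.  -0.   0. ]
 [ 0.   0.1 -0. ]
 [ 0.  -0.   0. ]
 [ 0.1  0.  -0. ]
 [-0.   0.   0. ]
 [-0.  -0.  -0. ]
 [ 0.  -0.  -0. ]]
0 0.082 res [ 0. -0.  0. -0.  0.  0.] [ 0.18  0.29 -0.38 -0.   -0.9  -0.37]
0 0 res [-0. -0.  0.  0. -0.  0.] [ 0.04  0.29 -0.37 -0.   -0.9  -0.22]
0 -0.082 res [ 0. -0.  0. -0.  0. -0.] [-0.11  0.32 -0.34 -0.   -0.91 -0.07]
15 0.082 res [ 0. -0. -0. -0.  0. -0.] [ 0.27  0.12 -0.76  0.25 -0.47 -0.67]
15 0 res [ 0.  0. -0. -0.  0.  0.] [ 0.1   0.13 -0.71  0.15 -0.49 -0.41]
15 -0.082 res [-0. -0.  0. -0.  0.  0.] [-0.09  0.16 -0.63  0.05 -0.52 -0.13]
20 0.082 res [ 0. -0.  0. -0.  0. -0.] [ 0.26  0.07 -0.95  0.56 -0.28 -0.97]
20 0 res [ 0. -0.  0. -0.  0.  0.] [ 0.1   0.08 -0.87  0.33 -0.3  -0.59]
20 -0.082 res [ 0. -0.  0. -0.  0. -0.] [-0.08  0.12 -0.74  0.09 -0.37 -0.18]
25 0.082 res [ 2. -1.  3. 11.  4.  0.] [ 0.21  0.05 -1.02  0.71 -0.19 -1.07]
25 0 res [ 0. -1.  1.  5.  3. -0.] [ 0.03  0.05 -1.02  0.63 -0.12 -0.82]
25 -0.082 res [ 0. -0. -0.  0.  0.  0.] [-0.09  0.08 -0.88  0.24 -0.18 -0.32]
28 0.082 res [ 3. -2.  6. 20.  9.  0.] [ 0.2   0.04 -1.02  0.66 -0.17 -1.01]
28 0 res [ 1. -2.  3. 10. 10.  0.] [ 0.02  0.04 -1.02  0.54 -0.08 -0.73]
28 -0.082 res [-0. -0.  0.  1.  2.  0.] [-0.14  0.07 -1.    0.47 -0.02 -0.51]
```

The fitted kinematics are exact. A 20° lean is reachable in every bay, but 25-28° is not in the red and yellow ones. By the geometry 20° still leaves the shoulders about 7 mm in front of the hooks, so I'll use 20°.

>>> move_arm(
  rows="-2.6 0 0 0 0 -0.005 0.002; -2.6 0 0 0 0 0 0.002; 0 0 0 0 0 0 0.002; 0 0 0 0 0 0 0.002",
)

```text
t: 27.65
eef_pos: [0.5334, -0.09, 0.1893]
ee_rot: [-2.792, 0.007, -1.755]
force: [0.5, -0.6, -1.9]
width: 0.0079
gripper_force: 30.0
```

```bash
python3 - <<'E'
from h import *
delta(0,0,0); edge(name='e2',yc=47,zmax=220); delta(0,0,0)
p=cv2.imread('pics/e2.png'); cv2.imwrite('pics/c10.png',cv2.resize(p[150:250,300:400],(600,600),interpolation=cv2.INTER_CUBIC))
E
```

```text
tcp hold [-26.5  78.8 189.3] shift mm [0. 0. 0.] F hold [ 0.6 -0.5 -1.9] tilt 20.03
70 4 [ 31.8 110.6  71.2] [29.2 37. ]
140 5 [-10.2  46.6 146.3] [-12.   -6.6]
150 10 [-11.9  46.6 155.4] [-16.1  -7. ]
160 7 [-16.1  47.  166.5] [-20.  -12.5]
170 10 [-18.9  47.5 174.2] [-23.9 -17. ]
180 7 [-23.1  48.1 184.6] [-27.3 -19.3]
190 10 [-27.5  46.6 195.6] [-30.8 -23.3]
line [-0.538 74.371] ymed 47.0
tcp hold [-26.7  78.8 189.4] shift mm [0. 0. 0.] F hold [-0.5 -0.8 -0.7] tilt 20.03
```

View pics/c10.png

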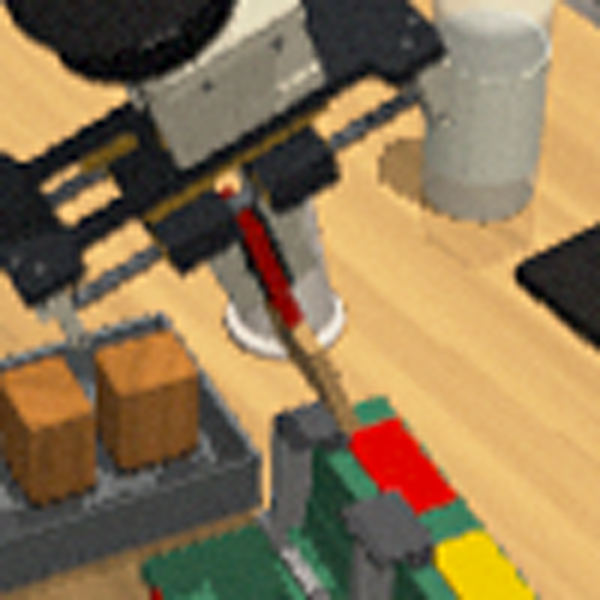

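```bash
cat > ik.py <<'E'
import sys; from fk import *; from h import hold,EX
b=np.load('fk.npy'); lo=np.array([-3.07,-1.43,-1.02,-3.03,-3.05,-3.03]);hi=np.array([3.07,2.12,1.25,1.67,0,3.03])
def ik(xf,y,zf,tilt,L,yaw=-100.6):
    a=np.radians(tilt); u=np.array([*(-np.sin(a)*EX),np.cos(a)]); tgt=np.array([*hold(xf,y),zf])+L*u
    Rt=e('xyz',[np.pi,0,np.radians(yaw)])*e('x',a)
    f=lambda q:np.r_[(fk(q,b)[0]-tgt)*1000,(fk(q,b)[1].inv()*Rt).as_rotvec()*200]
    c=min((least_squares(f,x0,bounds=(lo,hi)) for x0 in ([.2,.2,-.6,.3,-.6,-.5],[0,-.1,-.9,.6,-.3,-1])),key=lambda s:s.cost)
    return c
E
python3 - <<'E'
from ik import *
for L in (.052,.067):
  for y in (.082,0,-.082):
    for xf,zf,t in ((-.02,.03,8),(-.015,.03,12),(-.015,.03,16),(0,.024,16),(0,.024,18),(0,.014,16),(0,.014,18),(0,.014,20)):
      c=ik(xf,y,zf,t,L); print(L,y,xf,zf,t,'cost',c.cost.round(1),c.x[1:5].round(2))
E
```

```text
0.052 0.082 -0.02 0.03 8 cost 0.0 [ 0.16 -0.6   0.09 -0.68]
0.052 0.082 -0.015 0.03 12 cost 0.0 [ 0.13 -0.69  0.17 -0.57]
0.052 0.082 -0.015 0.03 16 cost 0.0 [ 0.09 -0.81  0.3  -0.44]
0.052 0.082 0 0.024 16 cost 0.0 [ 0.12 -0.79  0.3  -0.43]
0.052 0.082 0 0.024 18 cost 0.0 [ 0.1  -0.86  0.41 -0.35]
0.052 0.082 0 0.014 16 cost 0.0 [ 0.14 -0.81  0.32 -0.39]
0.052 0.082 0 0.014 18 cost 0.0 [ 0.12 -0.89  0.45 -0.31]
0.052 0.082 0 0.014 20 cost 0.0 [ 0.1  -0.99  0.69 -0.21]
0.052 0 -0.02 0.03 8 cost 0.0 [ 0.17 -0.58  0.06 -0.69]
0.052 0 -0.015 0.03 12 cost 0.0 [ 0.14 -0.66  0.1  -0.58]
0.052 0 -0.015 0.03 16 cost 0.0 [ 0.1  -0.76  0.18 -0.45]
0.052 0 0 0.024 16 cost 0.0 [ 0.13 -0.74  0.18 -0.44]
0.052 0 0 0.024 18 cost 0.0 [ 0.11 -0.79  0.24 -0.37]
0.052 0 0 0.014 16 cost 0.0 [ 0.15 -0.75  0.19 -0.41]
0.052 0 0 0.014 18 cost 0.0 [ 0.13 -0.81  0.26 -0.34]
0.052 0 0 0.014 20 cost 0.0 [ 0.11 -0.89  0.39 -0.25]
0.052 -0.082 -0.02 0.03 8 cost 0.0 [ 0.2  -0.52  0.02 -0.71]
0.052 -0.082 -0.015 0.03 12 cost 0.0 [ 0.17 -0.59  0.03 -0.61]
0.052 -0.082 -0.015 0.03 16 cost 0.0 [ 0.13 -0.67  0.06 -0.4
[... 995 characters left out ...]
8]
0.067 0 0 0.024 18 cost 0.0 [ 0.08 -0.78  0.22 -0.42]
0.067 0 0 0.014 16 cost 0.0 [ 0.12 -0.74  0.18 -0.45]
0.067 0 0 0.014 18 cost 0.0 [ 0.1  -0.8   0.24 -0.38]
0.067 0 0 0.014 20 cost 0.0 [ 0.08 -0.87  0.33 -0.3 ]
0.067 -0.082 -0.02 0.03 8 cost 0.0 [ 0.18 -0.51  0.02 -0.74]
0.067 -0.082 -0.015 0.03 12 cost 0.0 [ 0.14 -0.58  0.03 -0.64]
0.067 -0.082 -0.015 0.03 16 cost 0.0 [ 0.1  -0.66  0.05 -0.53]
0.067 -0.082 0 0.024 16 cost 0.0 [ 0.14 -0.64  0.05 -0.52]
0.067 -0.082 0 0.024 18 cost 0.0 [ 0.12 -0.68  0.07 -0.46]
0.067 -0.082 0 0.014 16 cost 0.0 [ 0.15 -0.65  0.05 -0.5 ]
0.067 -0.082 0 0.014 18 cost 0.0 [ 0.13 -0.69  0.07 -0.43]
0.067 -0.082 0 0.014 20 cost 0.0 [ 0.12 -0.74  0.09 -0.37]
```

```bash
python3 - <<'E'
from h import *
delta(-10,0,-106)
E
```

```text
tcp hold [-26.7  78.8 189.4] shift mm [ 0.7 45.7 96.2] F hold [-0.5 -0.8 -0.7] tilt 20.03
```

>>> move_arm(
  rows="0 0 0 0 0.0115 -0.004 0.002; 0 0 0 0 0.007 0.02 0.002; 0 0 0 0 0.007 0.02 0.002; 0 0 0 0 0.007 0.02 0.002; 0 0 0 0 0.007 0.02 0.002; 0 0 0 0 0.006 0.016 0.002; 0 0 0 0 0 0 0.002; 0 0 0 0 0 0 0.002",
)

```text
t: 28.7
eef_pos: [0.5232, -0.0867, 0.0893]
ee_rot: [-2.79, 0.008, -1.754]
force: [0.4, -0.7, -0.9]
width: 0.0076
gripper_force: 30.0
```

```bash
python3 - <<'E'
from h import *
delta(0,0,-10); edge(name='e3',yc=46,zmax=140)
E
```

```text
tcp hold [-37.1  80.2  89.3] shift mm [0.1 3.4 9.4] F hold [ 0.5 -0.6 -0.9] tilt 20.14
10 8 [ 1.5 84.8 12.3] [-5.1  4.6]
40 3 [-19.7  47.8  44.7] [-21.  -17.3]
50 7 [-22.9  47.9  54.2] [-26.5 -18.2]
60 8 [-26.4  48.2  65.2] [-29.5 -22.2]
70 5 [-29.8  48.8  75.1] [-32.7 -26.4]
80 8 [-33.8  47.7  86.4] [-36.1 -30.6]
90 5 [-38.2  48.4  96.4] [-39.5 -34.5]
line [-0.454  4.632] ymed 48.6
```

```bash
python3 - <<'E'
from h import *
delta(18,-.8,-14); delta(5,0,0)
E
```

```text
tcp hold [-36.7  80.4  89.6] shift mm [  1.  -12.1  19.3] F hold [ 0.5  0.8 -0.6] tilt 20.17
tcp hold [-36.7  80.4  89.6] shift mm [ 0.  -4.7  1.7] F hold [ 0.5  0.8 -0.6] tilt 20.17
```

>>> move_arm(
  rows="0 0 0 0.001 0.002 0.008 0.002; 0 0 0 0 -0.005 0.005 0.002; 0 0 0 0 -0.005 0.004 0.002; 0 0 0 0 -0.004 0.002 0.002; 0 0 0 0 0 0 0.002; 0 0 0 0 0 0 0.002",
)

```text
t: 29.5
eef_pos: [0.5405, -0.091, 0.0748]
ee_rot: [-2.791, 0.008, -1.754]
force: [-0.5, 1.3, -1.4]
width: 0.008
gripper_force: 30.0
```

```bash
python3 - <<'E'
from h import *
delta(5,0,0); delta(0,0,-5); edge(name='e4',yc=46,zmax=140)
E
```

```text
tcp hold [-19.3  79.2  74.8] shift mm [ 0.  -4.7  1.7] F hold [-0.8  1.2 -1.4] tilt 20.08
tcp hold [-19.3  79.2  74.8] shift mm [0.  1.7 4.7] F hold [-0.8  1.2 -1.4] tilt 20.08
40 5 [-6.4 46.  43.1] [-9.1 -4.3]
50 7 [-9.5 47.1 52.9] [-14.   -6.1]
60 5 [-13.1  46.1  61.3] [-15.6  -9.1]
70 9 [-18.5  45.8  74.7] [-20.9 -13.7]
80 5 [-18.4  47.9  83.2] [-22.3 -15.9]
line [-0.443 15.657] ymed 47.1
```

>>> move_arm(
  rows="0 0 0 0 -0.0025 0.001 0.002; 0 0 0 0 -0.0025 0.001 0.002; 0 0 0 0 0 0 0.002; 0 0 0 0 0 0 0.002",
)

```text
t: 30.05
eef_pos: [0.5445, -0.0923, 0.0738]
ee_rot: [-2.793, 0.007, -1.754]
force: [-6.6, 2.2, 2.2]
width: 0.0075
gripper_force: 30.0
```

```bash
python3 - <<'E'
from h import *
delta(5,0,0)
E
```

```text
tcp hold [-15.2  78.7  73.8] shift mm [ 0.  -4.7  1.7] F hold [-6.9  0.9  2.2] tilt 19.96
```

>>> move_arm(
  rows="0 0 0 0 0.0015 0.003 0.002; 0 0 0 0 0.0015 0.003 0.002; 0 0 0 0 0.001 0.003 0.002; 0 0 0 0 0.0005 0.002 0.002; 0 0 0 0 0 0 0.002",
)

```text
t: 30.68
eef_pos: [0.5444, -0.0922, 0.0618]
ee_rot: [-2.793, 0.007, -1.754]
force: [-4.4, 0.9, -2.8]
width: 0.0078
gripper_force: 30.0
```

```bash
python3 - <<'E'
from h import *
delta(0,0,-3);edge(name='e5',yc=46,zmax=140)
E
```

```text
tcp hold [-15.3  78.8  61.8] shift mm [0.  1.  2.8] F hold [-4.5  0.1 -2.8] tilt 19.98
40 8 [-7.6 45.5 46.3] [-12.   -5.7]
50 6 [-11.1  47.1  56.2] [-14.2  -8.7]
60 7 [-15.6  45.9  66.2] [-18.2 -13.1]
line [-0.46  14.346] ymed 46.0
```

>>> move_arm(
  rows="0 0 0 0 0.0005 0.0015 0.002; 0 0 0 0 0.0005 0.0015 0.002; 0 0 0 0 0 0 0.002; 0 0 0 0 0 0 0.002",
)

```text
t: 31.22
eef_pos: [0.5451, -0.0924, 0.0607]
ee_rot: [-2.79, 0.007, -1.755]
force: [-17.5, 2.5, 21.3]
width: 0.0082
gripper_force: 30.0
```

```bash
python3 - <<'E'
from h import *
delta(0,0,-3)
E
```

```text
tcp hold [-14.6  78.6  60.7] shift mm [0.  1.  2.8] F hold [-17.7  -0.8  21.3] tilt 20.15
```

>>> move_arm(
  rows="0 0 0 0 0.0015 -0.0015 0.002; -4 0 0 0 -0.0036 0 0.002; -4 0 0 0 -0.0036 0 0.002; -4 0 0 0 -0.0036 0 0.002; 0 0 0 0 0 0 0.002",
)

```text
t: 31.85
eef_pos: [0.5543, -0.1009, 0.0643]
ee_rot: [-2.979, -0.004, -1.762]
force: [-12.6, 8.2, 5.1]
width: 0.0085
gripper_force: 30.2
```

```bash
python3 - <<'E'
from h import *
delta(0,0,-3)
E
```

```text
tcp hold [-3.9 72.  64.3] shift mm [-0.   0.5  3. ] F hold [-13.9   5.8   5.1] tilt 9.29
```

>>> move_arm(
  rows="0 0 0 -0.003 0.001 0 0.002; 0 0 0 -0.003 0 0 0.002; 0 0 0 0 0 0 0.002; 0 0 0 0 0 0 0.002",
)

```text
t: 32.35
eef_pos: [0.553, -0.096, 0.0639]
ee_rot: [-2.978, -0.005, -1.762]
force: [-7.5, -1.7, -1.1]
width: 0.0079
gripper_force: 30.0
```

```bash
python3 - <<'E'
from h import *
delta(0,0,-3);st();edge(name='e6',yc=46,zmax=140)
E
```

```text
tcp hold [-6.1 76.6 63.9] shift mm [-0.   0.5  3. ] F hold [-7.1 -3.1 -1.1] tilt 9.35
{'t': 32.35, 'q': [0.2292, 0.2071, -0.6132, 0.1249, -0.6071, -0.5171], 'eef_pos': [0.553, -0.096, 0.0639], 'ee_rot': [-2.9784, -0.0054, -1.7616], 'force': [-7.5424, -1.7181, -1.0509], 'width': 0.0079, 'gripper_force': 29.9507}
50 4 [-6.  43.5 59.5] [-7.8 -4.5]
60 8 [-6.6 50.1 66.5] [-7.2 -4.2]
line [-0.137  2.711] ymed 47.5
```

>>> move_arm(
  rows="-2 0 0 0 -0.0013 0 0.002; -2 0 0 0 -0.0014 0 0.002; -2 0 0 0 -0.0015 0 0.002; -2 0 0 0 -0.0016 0 0.002; -2 0 0 0 -0.0016 0 0.002; 0 0 0 0 0 0 0.002; 0 0 0 0 0 0 0.002",
)

```text
t: 33.28
eef_pos: [0.561, -0.0973, 0.0653]
ee_rot: [3.131, -0.005, -1.761]
force: [-6.8, -1.8, 0.7]
width: 0.008
gripper_force: 30.0
```

```bash
python3 - <<'E'
from h import *
delta(0,0,-3)
E
```

```text
tcp hold [ 2.  76.8 65.3] shift mm [-0. -0.  3.] F hold [-6.4 -3.   0.7] tilt 0.67
```

>>> move_arm(
  rows="-2 0 0 0 -0.001 0.001 0.002; -2 0 0 0 -0.0012 0.001 0.002; 0 0 0 0 0 0 0.002; 0 0 0 0 0 0 0.002",
)

```text
t: 33.78
eef_pos: [0.5626, -0.0977, 0.0636]
ee_rot: [3.06, -0.005, -1.761]
force: [-9.7, 0.3, 4.4]
width: 0.008
gripper_force: 30.0
```

```bash
python3 - <<'E'
from h import *
delta(0,0,-3)
p,d=grab('side','s11.png'); cv2.imwrite('pics/c11.png',cv2.resize(p[150:290,300:440],(600,600),interpolation=cv2.INTER_CUBIC))
E
```

```text
tcp hold [ 3.6 76.7 63.6] shift mm [-0.  -0.2  3. ] F hold [-9.6 -1.5  4.4] tilt 4.66
```

View pics/c11.png

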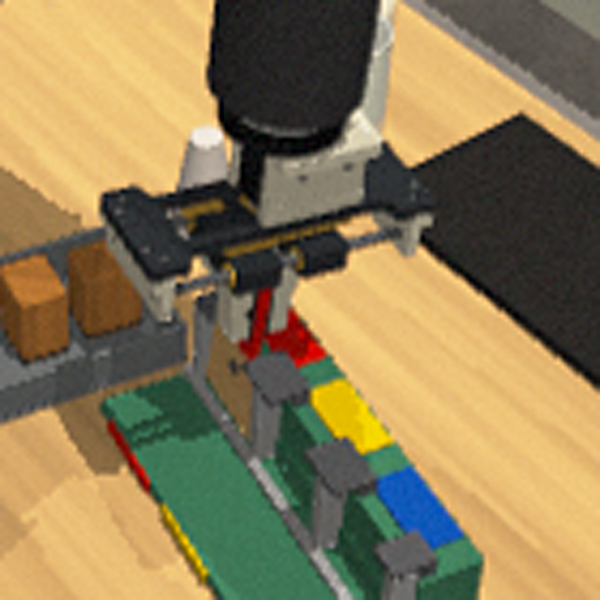

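The crop shows the red plate upright in its bay, body between the cheeks at (230,385). I'll release it and check.

>>> move_arm(
  rows="0 0 0 0 0 0 0.012; 0 0 0 0 0 0 0.02; 0 0 0 0 0 0 0.03; 0 0 0 0 0 0 0.03; 0 0 0 0 0 -0.03 0.03; 0 0 0 0 0 -0.05 0.03; 0 0 0 0 0 -0.05 0.03; 4.6 0 0 0 0 0 0.03",
)

```text
t: 34.83
eef_pos: [0.5795, -0.0985, 0.198]
ee_rot: [-3.128, -0.002, -1.76]
force: [-1.3, -0.3, -1.6]
width: 0.0298
gripper_force: 0.0
```

```bash
python3 - <<'E'
from h import *
plate('red','r1',(5,82))
plan([.5085,.3195,.2],-83.8)
E
```

```text
side neck 168 med [  8.2  79.2 106.5] y [56.2 98.6] z [ 75.1 137.7] dx/dz, x at z=0 [-0.091 20.377]
side ply 221 med [-0.9 84.7 52.7] y [ 35.5 125.3] z [ 23.2 228.9] dx/dz, x at z=0 [ 0.194 -8.258]
top neck 8 med [ 2.8 78.4 87.9] y [ 73.4 106.2] z [ 76.  102.4] dx/dz, x at z=0 [-0.726 71.595]
top ply 35 med [  2.6 105.9  66.8] y [ 60.3 132. ] z [23.2 80.4] dx/dz, x at z=0 [0.046 5.614]
{'t': 34.925, 'q': [0.1695, 0.2052, -0.2099, 0.005, -1.1484, -0.3606], 'eef_pos': [0.5749, -0.0981, 0.1954], 'ee_rot': [-3.1332, -0.0017, -1.7599], 'force': [-0.611, 0.2852, -0.4495], 'width': 0.03, 'gripper_force': 0.0}
shift mm [-397.7  144.    29.5] turn deg [ -0.47  -0.17 -17.04]
```

>>> move_arm(
  rows="0 0 -8.5 0 0 0 0.04; 0 0 -8.5 0 0 0 0.04; 0 0 0 0 0 0 0.04",
)

```text
t: 35.3
eef_pos: [0.5752, -0.0983, 0.1932]
ee_rot: [-3.14, -0.004, -1.464]
force: [0.2, -0.6, 0.4]
width: 0.0398
gripper_force: 0.0
```

```bash
python3 - <<'E'
from h import *
plan([.5085,.3195,.2],-83.8)
E
```

```text
{'t': 35.3, 'q': [0.1687, 0.2111, -0.2072, 0.0045, -1.1512, -0.064], 'eef_pos': [0.5752, -0.0983, 0.1932], 'ee_rot': [-3.1401, -0.004, -1.4643], 'force': [0.177, -0.5586, 0.4099], 'width': 0.0398, 'gripper_force': 0.0}
shift mm [-422.6   22.    27.5] turn deg [-0.09 -0.23 -0.1 ]
```

>>> move_arm(
  rows="0 0 0 -0.0604 0.0031 0 0.04; 0 0 0 -0.0604 0.0031 0 0.04; 0 0 0 -0.0604 0.0031 0 0.04; 0 0 0 -0.0604 0.0031 0 0.04; 0 0 0 -0.0604 0.0031 0 0.04; 0 0 0 -0.0604 0.0031 0 0.04; 0 0 0 -0.0604 0.0031 0.01 0.04; 0 0 0 0 0 0.017 0.04",
)

```text
t: 36.3
eef_pos: [0.508, 0.3237, 0.1641]
ee_rot: [-3.138, -0.004, -1.463]
force: [0.3, -1.2, -0.6]
width: 0.0394
gripper_force: 0.0
```

```bash
python3 - <<'E'
from h import *
arm.grab_frame('side')
plan([.5085,.3195,.111],-83.8)
E
```

```text
{'t': 36.35, 'q': [0.8928, 0.2648, -0.212, 0.0047, -1.0992, -0.7884], 'eef_pos': [0.5067, 0.3207, 0.1612], 'ee_rot': [3.1409, -0.0066, -1.4642], 'force': [-0.4077, -0.7828, -3.3624], 'width': 0.0399, 'gripper_force': 0.0}
shift mm [ 0.8 -1.7 86.2] turn deg [ 0.04 -0.38 -0.09]
```

>>> move_arm(
  rows="0 -0.3 0 0.0005 -0.0015 0.03 0.04; 0 0 0 0 0 0.03 0.04; 0 0 0 0 0 0.02 0.04; 0 0 0 0 0 0.006 0.04; 0 0 0 0 0 0 0.04",
)

```text
t: 36.98
eef_pos: [0.5106, 0.3186, 0.0791]
ee_rot: [-3.139, 0.001, -1.465]
force: [0.5, -0.3, 0.5]
width: 0.0401
gripper_force: 0.0
```

>>> move_arm(
  rows="0 0 0 0 0 0 0.002; 0 0 0 0 0 0 0.002; 0 0 0 0 0 0 0.002; 0 0 0 0 0 0 0.002; 0 0 0 0 0 0 0.002; 0 0 0 0 0 0 0.002; 0 0 0 0 0 0 0.002",
)

```text
t: 37.85
eef_pos: [0.5103, 0.3194, 0.0792]
ee_rot: [-3.138, 0.001, -1.463]
force: [-3.3, -0.1, 6.0]
width: 0.0077
gripper_force: 30.0
```

>>> move_arm(
  rows="0 0 0 0 0 -0.02 0.002; 0 0 0 0 0 -0.04 0.002; 0 0 0 0 0 -0.04 0.002; 0 0 0 0 0 -0.02 0.002; 0 0 8.4 0 0 0 0.002; 0 0 8.4 0 0 0 0.002; 0 0 0 0 0 0 0.002",
)

```text
t: 38.72
eef_pos: [0.5099, 0.3189, 0.1984]
ee_rot: [-3.139, 0.002, -1.756]
force: [-0.0, 0.7, -1.4]
width: 0.0078
gripper_force: 30.0
```

```bash
python3 - <<'E'
from h import *
plan([*hold(-.045,0),.110+LT],-100.6)
E
```

```text
{'t': 38.725, 'q': [0.8846, 0.2367, -0.1601, 0.0016, -1.1714, -1.0702], 'eef_pos': [0.5099, 0.3189, 0.1984], 'ee_rot': [-3.1391, 0.0015, -1.7558], 'force': [-0.0132, 0.6786, -1.402], 'width': 0.0078, 'gripper_force': 29.9726}
shift mm [476.5 -79.7  20.9] turn deg [-0.14  0.09  0.  ]
```

>>> move_arm(
  rows="0 0 0 0.0596 -0.01 0 0.002; 0 0 0 0.0596 -0.01 0 0.002; 0 0 0 0.0596 -0.01 0 0.002; 0 0 0 0.0596 -0.01 0 0.002; 0 0 0 0.0596 -0.01 0 0.002; 0 0 0 0.0596 -0.01 0 0.002; 0 0 0 0.0596 -0.01 0 0.002; 0 0 0 0.0596 -0.01 0 0.002",
)

```text
t: 39.72
eef_pos: [0.5003, -0.1663, 0.1982]
ee_rot: [-3.138, 0.002, -1.752]
force: [1.1, 1.5, -0.8]
width: 0.008
gripper_force: 30.0
```

>>> move_arm(
  rows="5 0 0 0 0 0.01 0.002; 5 0 0 0 0 0.01 0.002; 5 0 0 0 0 0 0.002; 5 0 0 0 0 0 0.002; 0 0 0 0 0 0 0.002; 0 0 0 0 0 0 0.002",
)

```text
t: 40.48
eef_pos: [0.502, -0.1644, 0.1789]
ee_rot: [-2.79, 0.001, -1.754]
force: [0.7, -0.7, -1.5]
width: 0.0082
gripper_force: 30.0
```

```bash
python3 - <<'E'
from h import *
delta(0,0,0); edge(name='e7',yc=-34,zmax=220); delta(0,0,-10)
E
```

```text
tcp hold [-43.6   0.  178.9] shift mm [0. 0. 0.] F hold [ 0.8 -0.6 -1.5] tilt 20.17
60 5 [10.3  8.4 67.5] [ 9.4 11.8]
80 3 [ 8.5 29.7 82.5] [7.  9.5]
110 3 [-20.9 -30.8 117.6] [-22.4 -17.5]
120 6 [-20.8 -31.6 123.7] [-24.  -17.4]
130 8 [-24.7 -32.2 135.5] [-28.5 -22.3]
140 9 [-28.9 -31.1 144. ] [-32.8 -24.9]
150 9 [-32.4 -31.2 156.1] [-35.9 -28.7]
160 7 [-37.6 -31.7 165.3] [-39.6 -33.7]
170 3 [-38.4 -32.5 171.8] [-40.6 -35.7]
line [-0.479 41.208] ymed -31.2
tcp hold [-4.330e+01  1.000e-01  1.789e+02] shift mm [0.  3.4 9.4] F hold [ 0.1 -0.4 -0.9] tilt 20.17
```

```bash
python3 - <<'E'
from h import *
delta(0,-3.4,-84); delta(17,0,0)
from ik import *
print(ik(-.018,0,.03,20,.069).x.round(2),ik(0,0,.014,20,.069).x.round(2))
E
```

```text
tcp hold [-4.330e+01  1.000e-01  1.789e+02] shift mm [ 3.5 29.  78.8] F hold [ 0.1 -0.4 -0.9] tilt 20.17
tcp hold [-4.330e+01  1.000e-01  1.789e+02] shift mm [  0.  -16.    5.9] F hold [ 0.1 -0.4 -0.9] tilt 20.17
[ 0.12  0.02 -0.87  0.29 -0.37 -0.57] [ 0.1   0.08 -0.86  0.32 -0.31 -0.58]
```

>>> move_arm(
  rows="0 0 0 0.0035 0.006 0.016 0.002; 0 0 0 0 0.006 0.016 0.002; 0 0 0 0 0.006 0.016 0.002; 0 0 0 0 0.006 0.016 0.002; 0 0 0 0 0.005 0.015 0.002; 0 0 0 0 0 0 0.002; 0 0 0 0 -0.005 0.002 0.002; 0 0 0 0 -0.005 0.002 0.002",
)

```text
t: 41.52
eef_pos: [0.5129, -0.1697, 0.0948]
ee_rot: [-2.788, 0.002, -1.756]
force: [-0.2, 0.1, -1.2]
width: 0.0082
gripper_force: 30.0
```

>>> move_arm(
  rows="0 0 0 0 -0.004 0.0015 0.002; 0 0 0 0 0 0 0.002; 0 0 0 0 -0.003 0.001 0.002; 0 0 0 0 -0.002 0.001 0.002; 0 0 0 0 0 0 0.002; 0 0 0 0 0 0 0.002",
)

```text
t: 42.28
eef_pos: [0.5208, -0.1715, 0.0936]
ee_rot: [-2.79, 0.002, -1.757]
force: [0.4, 0.0, -1.9]
width: 0.0081
gripper_force: 30.0
```

```bash
python3 - <<'E'
from h import *
delta(2,0,0); edge(name='e8',yc=-36,zmax=140)
E
```

```text
tcp hold [-23.9  -3.5  93.6] shift mm [-0.  -1.9  0.7] F hold [ 0.4  0.1 -1.9] tilt 20.16
50 8 [ -7.7 -36.5  53.2] [-9.  -6.4]
60 9 [-10.9 -35.4  64.7] [-15.6  -7. ]
70 7 [-15.4 -34.7  76.5] [-19.6 -11.5]
80 6 [-18.6 -35.   84. ] [-21.1 -14.6]
line [-0.465 19.708] ymed -34.9
```

>>> move_arm(
  rows="0 0 0 0 -0.0025 0.001 0.002; 0 0 0 0 -0.0025 0.001 0.002; 0 0 0 0 0 0 0.002; 0 0 0 0 0 0 0.002",
)

```text
t: 42.82
eef_pos: [0.5242, -0.1728, 0.0923]
ee_rot: [-2.793, 0.001, -1.758]
force: [-6.9, 2.4, 1.8]
width: 0.0081
gripper_force: 30.1
```

```bash
python3 - <<'E'
from h import *
delta(2,0,0)
E
```

```text
tcp hold [-20.3  -4.2  92.3] shift mm [-0.  -1.9  0.7] F hold [-7.2  1.1  1.8] tilt 19.96
```

>>> move_arm(
  rows="0 0 0 0 0.002 0.003 0.002; 0 0 0 0 0.001 0.003 0.002; 0 0 0 0 0.001 0.003 0.002; 0 0 0 0 0.001 0.003 0.002; 0 0 0 0 0.001 0.0025 0.002; 0 0 0 0 0 0 0.002; 0 0 0 0 0 0 0.002",
)

```text
t: 43.7
eef_pos: [0.525, -0.173, 0.0786]
ee_rot: [-2.79, 0.001, -1.757]
force: [-11.4, 0.1, 16.8]
width: 0.008
gripper_force: 30.2
```

```bash
python3 - <<'E'
from h import *
delta(0,0,-3)
E
```

```text
tcp hold [-19.5  -4.2  78.6] shift mm [0.  1.  2.8] F hold [-11.2  -2.   16.8] tilt 20.16
```

>>> move_arm(
  rows="0 0 0 0 0.002 -0.001 0.002; -2 0 0 0 -0.0023 0 0.002; -2 0 0 0 -0.0023 0 0.002; -2 0 0 0 -0.0023 0 0.002; -2 0 0 0 -0.0023 0 0.002; 0 0 0 0 0 0 0.002; 0 0 0 0 0 0 0.002",
)

```text
t: 44.58
eef_pos: [0.5319, -0.1735, 0.0805]
ee_rot: [-2.929, 0.002, -1.757]
force: [-0.7, 0.2, -1.8]
width: 0.0077
gripper_force: 30.0
```

```bash
python3 - <<'E'
from h import *
delta(0,0,-3)
E
```

```text
tcp hold [-12.6  -3.5  80.5] shift mm [0.  0.6 2.9] F hold [-0.8  0.  -1.8] tilt 12.2
```

>>> move_arm(
  rows="-2.1 0 0 0 -0.0023 0 0.002; -2.1 0 0 0 -0.0023 0 0.002; -2.1 0 0 0 -0.0023 0 0.002; -2.1 0 0 0 -0.0023 0 0.002; -2.1 0 0 0 -0.0023 0.0005 0.002; -2.1 0 0 0 -0.0023 0.0005 0.002; 0 0 0 0 0 0 0.002; 0 0 0 0 0 0 0.002",
)

```text
t: 45.58
eef_pos: [0.5453, -0.1761, 0.0813]
ee_rot: [3.135, 0.002, -1.757]
force: [-0.7, 0.5, -0.6]
width: 0.0078
gripper_force: 30.0
```

>>> move_arm(
  rows="-2.1 0 0 0 -0.0018 0.0005 0.002; -2.1 0 0 0 -0.0018 0.0005 0.002; 0 0 0 0 0 0 0.002; 0 0 0 0 0 0 0.002",
)

```text
t: 46.08
eef_pos: [0.549, -0.1768, 0.0812]
ee_rot: [3.062, 0.002, -1.756]
force: [-0.9, 0.6, 4.6]
width: 0.0078
gripper_force: 30.0
```

```bash
python3 - <<'E'
from h import *
delta(0,0,-3)
E
```

```text
tcp hold [ 4.8 -3.6 81.2] shift mm [ 0.  -0.2  3. ] F hold [-1.   0.4  4.6] tilt 4.54
```

Fz of 4.6 N shows the foot on the floor. I'll release, lift, and head for blue.

>>> move_arm(
  rows="0 0 0 0 0 0 0.012; 0 0 0 0 0 0 0.02; 0 0 0 0 0 0 0.03; 0 0 0 0 0 0 0.03; 0 0 0 0 0 -0.03 0.03; 0 0 0 0 0 -0.05 0.03; 0 0 0 0 0 -0.04 0.03; 4.5 0 0 0 0 0 0.03",
)

```text
t: 47.08
eef_pos: [0.5617, -0.1793, 0.2029]
ee_rot: [-3.137, 0.002, -1.756]
force: [-0.8, 0.1, -1.0]
width: 0.0299
gripper_force: 0.0
```

>>> move_arm(
  rows="0 0 -8.4 0 0 0 0.04; 0 0 -8.4 0 0 0 0.04; 0 0 0 0 0 0 0.04",
)

```text
t: 47.45
eef_pos: [0.5584, -0.1787, 0.1999]
ee_rot: [3.14, 0.003, -1.464]
force: [-0.4, 0.0, -0.4]
width: 0.0399
gripper_force: 0.0
```

```bash
python3 - <<'E'
from h import *
plate('yellow','y1',(5,0))
plan([.4385,.3115,.22],-83.8)
E
```

```text
side neck 189 med [  7.   -8.6 109. ] y [-26.   10.7] z [ 75.5 138.1] dx/dz, x at z=0 [-0.084 18.457]
side ply 517 med [ 6.1 -3.8 73.2] y [-28.7  40.8] z [ 24.5 137.6] dx/dz, x at z=0 [0.064 8.903]
top neck 53 med [ 5.9  8.5 97.7] y [-6.8 27.4] z [ 75.2 139.3] dx/dz, x at z=0 [-0.281 41.221]
top ply 219 med [12.7  9.1 70. ] y [-24.6  48.7] z [ 25.7 135.4] dx/dz, x at z=0 [ 0.119 10.682]
{'t': 47.55, 'q': [0.0217, 0.2148, -0.1838, -0.0027, -1.1742, 0.0834], 'eef_pos': [0.5585, -0.1787, 0.1998], 'ee_rot': [3.1398, 0.0026, -1.4667], 'force': [-0.163, 0.9155, -0.4897], 'width': 0.04, 'gripper_force': 0.0}
shift mm [-500.    68.4   17.3] turn deg [ 0.1   0.15 -0.24]
```

>>> move_arm(
  rows="0 0 0 -0.0604 0.0083 0 0.04; 0 0 0 -0.0604 0.0083 0 0.04; 0 0 0 -0.0604 0.0083 0 0.04; 0 0 0 -0.0604 0.0083 0 0.04; 0 0 0 -0.0604 0.0083 0 0.04; 0 0 0 -0.0604 0.0083 0 0.04; 0 0 0 -0.0604 0.0083 0 0.04; 0 0 0 -0.0604 0.0083 0 0.04",
)

```text
t: 48.55
eef_pos: [0.4399, 0.2965, 0.2015]
ee_rot: [3.14, 0.003, -1.466]
force: [1.3, 0.6, 0.9]
width: 0.0398
gripper_force: 0.0
```

>>> move_arm(
  rows="0 0 0 -0.0168 0.002 0.01 0.04; 0 0 0 0 0 0.02 0.04; 0 0 0 0 0 0 0.04; 0 0 0 0 0 0 0.04",
)

```text
t: 49.05
eef_pos: [0.4373, 0.3107, 0.1718]
ee_rot: [3.14, 0.002, -1.465]
force: [-0.3, -0.3, -0.1]
width: 0.0401
gripper_force: 0.0
```

```bash
python3 - <<'E'
from h import *
plan([.4385,.3115,.111],-83.8)
E
```

```text
{'t': 49.05, 'q': [0.9813, 0.1509, -0.3312, -0.0029, -1.0877, -0.8739], 'eef_pos': [0.4373, 0.3107, 0.1718], 'ee_rot': [3.1403, 0.0025, -1.4647], 'force': [-0.2672, -0.3059, -0.0891], 'width': 0.0401, 'gripper_force': 0.0}
shift mm [-0.4 -1.4 96.8] turn deg [ 0.07  0.14 -0.12]
```

>>> move_arm(
  rows="0 0 0 -0.0005 -0.001 0.03 0.04; 0 0 0 0 0 0.03 0.04; 0 0 0 0 0 0.025 0.04; 0 0 0 0 0 0.01 0.04; 0 0 0 0 0 0 0.04",
)

```text
t: 49.68
eef_pos: [0.438, 0.3118, 0.0767]
ee_rot: [3.14, 0.002, -1.464]
force: [-0.2, -0.5, 0.5]
width: 0.0401
gripper_force: 0.0
```

>>> move_arm(
  rows="0 0 0 0 0 0 0.002; 0 0 0 0 0 0 0.002; 0 0 0 0 0 0 0.002; 0 0 0 0 0 0 0.002; 0 0 0 0 0 0 0.002; 0 0 0 0 0 0 0.002; 0 0 0 0 0 0 0.002",
)

```text
t: 50.55
eef_pos: [0.4377, 0.3121, 0.0766]
ee_rot: [3.14, 0.003, -1.463]
force: [-1.4, -1.1, 5.3]
width: 0.0078
gripper_force: 30.0
```

>>> move_arm(
  rows="0 0 0 0 0 -0.02 0.002; 0 0 0 0 0 -0.04 0.002; 0 0 0 0 0 -0.04 0.002; 0 0 0 0 0 -0.02 0.002; 0 0 8.4 0 0 0 0.002; 0 0 8.4 0 0 0 0.002; 0 0 0 0 0 0 0.002",
)

```text
t: 51.42
eef_pos: [0.4376, 0.3114, 0.1958]
ee_rot: [3.139, 0.001, -1.756]
force: [-1.0, -0.3, -0.2]
width: 0.0077
gripper_force: 30.0
```

```bash
python3 - <<'E'
from h import *
plan([*hold(-.045,-.085),.130+LT],-100.6)
E
```

```text
{'t': 51.425, 'q': [0.9812, 0.1342, -0.2933, -0.0035, -1.1431, -1.1646], 'eef_pos': [0.4376, 0.3114, 0.1958], 'ee_rot': [3.1387, 0.0014, -1.7557], 'force': [-0.9848, -0.2655, -0.2473], 'width': 0.0077, 'gripper_force': 29.9965}
shift mm [ 540.8 -149.5   -2.4] turn deg [0.16 0.08 0.  ]
```

>>> move_arm(
  rows="0 0 0 0.0595 -0.0165 0 0.002; 0 0 0 0.0595 -0.0165 0 0.002; 0 0 0 0.0595 -0.0165 0 0.002; 0 0 0 0.0595 -0.0165 0 0.002; 0 0 0 0.0595 -0.0165 0 0.002; 0 0 0 0.0595 -0.0165 0 0.002; 0 0 0 0.0595 -0.0165 0 0.002; 0 0 0 0.0595 -0.0165 0 0.002",
)

```text
t: 52.42
eef_pos: [0.4795, -0.1826, 0.195]
ee_rot: [3.14, 0.002, -1.752]
force: [1.5, 0.6, -1.7]
width: 0.0077
gripper_force: 30.0
```

>>> move_arm(
  rows="0 0 0 0.0325 -0.009 0 0.002; 0 0 0 0.0325 -0.009 0 0.002; 5 0 0 0 0 0 0.002; 5 0 0 0 0 0 0.002; 5 0 0 0 0 0 0.002; 5 0 0 0 0 0 0.002; 0 0 0 0 0 0 0.002; 0 0 0 0 0 0 0.002",
)

```text
t: 53.42
eef_pos: [0.4856, -0.2478, 0.1952]
ee_rot: [-2.795, 0.001, -1.755]
force: [0.5, 0.6, -1.7]
width: 0.0077
gripper_force: 30.0
```

```bash
python3 - <<'E'
from h import *
edge(name='e9',yc=-117,zmax=240); delta(0,0,-100); delta(17,0,0)
from ik import *
print(ik(-.018,-.082,.03,20,.067).x.round(2))
E
```

```text
60 3 [ 11.2 -71.4  66.5] [10.3 16.2]
70 3 [ 16.3 -61.1  70.9] [16.1 18.6]
80 4 [ 16.8 -47.3  82.1] [15.  19.4]
130 3 [ -20.5 -118.3  137.7] [-22.9 -18.6]
140 9 [ -24.2 -117.   144.2] [-27.5 -19.5]
150 11 [ -29.3 -117.5  155.8] [-32.8 -23.9]
160 7 [ -30.7 -116.7  166.3] [-35.1 -27.1]
170 9 [ -36.  -116.9  175.1] [-38.8 -32.4]
180 7 [ -37.6 -117.3  186.7] [-40.  -33.5]
190 4 [ -38.2 -116.   190.3] [-42.5 -36.4]
 ** On entry to DLASCL parameter number  4 had an illegal value
 ** On entry to DLASCL parameter number  4 had an illegal value
 ** On entry to DLASCL parameter number  4 had an illegal value
 ** On entry to DLASCL parameter number  4 had an illegal value
 ** On entry to DLASCL parameter number  5 had an illegal value
 ** On entry to DLASCL parameter number  4 had an illegal valueTraceback (most recent call last):
  File "<stdin>", line 2, in <module>
  File "h.py", line 55, in edge
    print('line',np.polyfit(P[:,2],P[:,0],1).round(3),'ymed',np.median(P[:,1]).round(1))
                 ~~~~~~~~~~^^^^^^^^^^^^^^^^^
    c, resids, rank, s = lstsq(lhs, rhs, rcond)
                         ~~~~~^^^^^^^^^^^^^^^^^
    x, resids, rank, s = _umath_linalg.lstsq(a, b, rcond,
                         ~~~~~~~~~~~~~~~~~~~^^^^^^^^^^^^^
                                             signature=signature)
                                             ^^^^^^^^^^^^^^^^^^^^
    raise LinAlgError("SVD did not converge in Linear Least Squares")
numpy.linalg.LinAlgError: SVD did not converge in Linear Least Squares
```

>>> move_arm(
  rows="0 0 0 0 0.0055 0.0163 0.002; 0 0 0 0 0.0055 0.0163 0.002; 0 0 0 0 0.0055 0.0163 0.002; 0 0 0 0 0.0055 0.0163 0.002; 0 0 0 0 0.0055 0.0163 0.002; 0 0 0 0 0.0055 0.0163 0.002; 0 0 0 0 0 0 0.002; 0 0 0 0 0 0 0.002",
)

```text
t: 54.48
eef_pos: [0.4883, -0.2481, 0.0921]
ee_rot: [-2.795, 0.002, -1.756]
force: [0.0, 1.0, -0.8]
width: 0.0075
gripper_force: 30.0
```

```bash
python3 - <<'E'
from h import *
delta(17,0,0)
E
```

```text
tcp hold [-41.7 -84.8  92.1] shift mm [ -0.  -16.    5.8] F hold [-0.2  1.  -0.8] tilt 19.86
```

>>> move_arm(
  rows="0 0 0 0 -0.005 0.002 0.002; 0 0 0 0 -0.005 0.002 0.002; 0 0 0 0 -0.004 0.0015 0.002; 0 0 0 0 -0.002 0.001 0.002; 0 0 0 0 0 0 0.002; 0 0 0 0 0 0 0.002",
)

```text
t: 55.22
eef_pos: [0.5042, -0.2511, 0.0909]
ee_rot: [-2.795, 0.002, -1.757]
force: [0.6, -0.1, -0.6]
width: 0.0076
gripper_force: 30.0
```

```bash
python3 - <<'E'
from h import *
delta(2,0,0)
E
```

```text
tcp hold [-25.5 -84.9  90.9] shift mm [-0.  -1.9  0.7] F hold [ 0.6  0.  -0.6] tilt 19.85
```

>>> move_arm(
  rows="0 0 0 0 -0.0025 0.001 0.002; 0 0 0 0 -0.0025 0.001 0.002; 0 0 0 0 -0.002 0.0005 0.002; 0 0 0 0 0 0 0.002; 0 0 0 0 0 0 0.002",
)

```text
t: 55.85
eef_pos: [0.5099, -0.2524, 0.09]
ee_rot: [-2.798, 0.002, -1.757]
force: [-5.3, 1.2, 2.2]
width: 0.0079
gripper_force: 30.0
```

```bash
python3 - <<'E'
from h import *
delta(2,0,0)
E
```

```text
tcp hold [-19.7 -85.1  90. ] shift mm [-0.  -1.9  0.7] F hold [-5.4  0.2  2.2] tilt 19.66
```

Contact with the back. Next I lower to the floor (about 14 mm) and then stand it up.

>>> move_arm(
  rows="0 0 0 0 0.002 0.003 0.002; 0 0 0 0 0.001 0.003 0.002; 0 0 0 0 0.001 0.003 0.002; 0 0 0 0 0.001 0.003 0.002; 0 0 0 0 0.001 0.002 0.002; 0 0 0 0 0 0 0.002; 0 0 0 0 0 0 0.002",
)

```text
t: 56.72
eef_pos: [0.5101, -0.2525, 0.076]
ee_rot: [-2.796, 0.002, -1.757]
force: [-8.7, 2.1, 9.6]
width: 0.0081
gripper_force: 30.1
```

```bash
python3 - <<'E'
from h import *
delta(2,0,0)
E
```

```text
tcp hold [-19.5 -85.1  76. ] shift mm [-0.  -1.9  0.7] F hold [-8.9  0.5  9.6] tilt 19.81
```

>>> move_arm(
  rows="0 0 0 0 0.002 -0.001 0.002; -2 0 0 0 -0.0023 0 0.002; -2 0 0 0 -0.0023 0 0.002; -2 0 0 0 -0.0023 0 0.002; -2 0 0 0 -0.0023 0 0.002; 0 0 0 0 0 0 0.002; 0 0 0 0 0 0 0.002",
)

```text
t: 57.6
eef_pos: [0.5176, -0.2535, 0.0786]
ee_rot: [-2.933, 0.002, -1.757]
force: [0.3, 1.1, -1.0]
width: 0.0075
gripper_force: 30.0
```

>>> move_arm(
  rows="-2.1 0 0 0 -0.0023 0 0.002; -2.1 0 0 0 -0.0023 0 0.002; -2.1 0 0 0 -0.0023 0 0.002; -2.1 0 0 0 -0.0023 0 0.002; -2.1 0 0 0 -0.0023 0.0005 0.002; -2.1 0 0 0 -0.0023 0.0005 0.002; 0 0 0 0 0 0 0.002; 0 0 0 0 0 0 0.002",
)

```text
t: 58.6
eef_pos: [0.5308, -0.256, 0.0793]
ee_rot: [3.13, 0.002, -1.757]
force: [-0.5, -0.5, -0.2]
width: 0.0078
gripper_force: 30.0
```

>>> move_arm(
  rows="-2.1 0 0 0 -0.0018 0.0005 0.002; -2.1 0 0 0 -0.0018 0.0005 0.002; 0 0 0 0 0 0 0.002; 0 0 0 0 0 0 0.002",
)

```text
t: 59.1
eef_pos: [0.5342, -0.2567, 0.0787]
ee_rot: [3.057, 0.002, -1.757]
force: [-1.1, 0.9, 2.5]
width: 0.0077
gripper_force: 30.0
```

```bash
python3 - <<'E'
from h import *
delta(2,0,0)
E
```

```text
tcp hold [  4.9 -84.8  78.7] shift mm [-0.  -2.  -0.2] F hold [-1.3  0.7  2.5] tilt 4.86
```

>>> move_arm(
  rows="0 0 0 0 0 0 0.012; 0 0 0 0 0 0 0.02; 0 0 0 0 0 0 0.03; 0 0 0 0 0 0 0.03; 0 0 0 0 0 -0.03 0.03; 0 0 0 0 0 -0.05 0.03; 0 0 0 0 0 -0.03 0.03; 4.6 0 0 0 0 0 0.03",
)

```text
t: 60.1
eef_pos: [0.5464, -0.2593, 0.19]
ee_rot: [3.141, 0.001, -1.756]
force: [-0.1, -0.0, -0.8]
width: 0.0302
gripper_force: 0.0
```

```bash
python3 - <<'E'
from h import *
plate('blue','b1',(5,-82))
plan([*hold(-.100,-.197),.2],-100.6)
p=cv2.imread('pics/b1side.png'); cv2.imwrite('pics/c12.png',cv2.resize(p[170:330,300:460],(600,600),interpolation=cv2.INTER_CUBIC))
E
```

```text
side neck 205 med [  6.9 -88.4 109.7] y [-101.3  -67.4] z [ 75.2 138.1] dx/dz, x at z=0 [-0.086 18.803]
side ply 265 med [  0.5 -80.9  53.6] y [-118.9  -28.8] z [ 23.8 228.3] dx/dz, x at z=0 [ 0.088 -1.26 ]
top neck 25 med [  5.9 -72.2 102.3] y [-90.  -56.4] z [ 75.1 137.9] dx/dz, x at z=0 [-0.086 18.447]
top ply 51 med [ -0.5 -81.4  47.7] y [-102.3  -57.6] z [24.4 73.3] dx/dz, x at z=0 [  0.271 -11.484]
{'t': 60.2, 'q': [-0.1217, 0.2469, -0.1667, -0.0029, -1.1597, -0.0632], 'eef_pos': [0.543, -0.2585, 0.189], 'ee_rot': [3.139, 0.0025, -1.7569], 'force': [0.1794, -0.4383, -0.1593], 'width': 0.0302, 'gripper_force': 0.0}
shift mm [112.2 113.7  25. ] turn deg [ 0.15  0.14 -0.06]
```

View pics/c12.png

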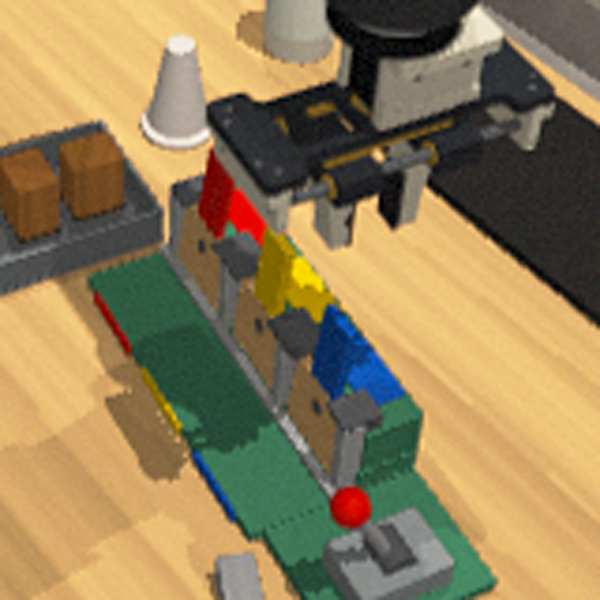

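The crop shows all three plates upright under the hooks, at about (200,250), (258,325) and (315,400), with the lever knob still forward at (352,507). Next is the lever.

>>> move_arm(
  rows="0 0 0 0.0375 0.038 0 0.004; 0 0 0 0.0375 0.038 0 0.004; 0 0 0 0.037 0.038 0 0.004; 0 0 0 0 0 0.04 0.004; 0 0 0 0 0 0.05 0.004; 0 0 0 0 0 0.042 0.004; 0 0 0 0 0 0 0.004; 0 0 0 0 0 0 0.004",
)

```text
t: 61.2
eef_pos: [0.4111, -0.3479, 0.0575]
ee_rot: [3.136, 0.001, -1.756]
force: [1.3, 0.4, 0.7]
width: 0.0041
gripper_force: 0.0
```

```bash
python3 - <<'E'
from h import *
delta(10,0,0)
E
```

```text
tcp hold [ -99.2 -197.1   57.5] shift mm [ -0.  -10.   -0.1] F hold [1.2 0.6 0.7] tilt 0.32
```

>>> move_arm(
  rows="0 0 0 0 -0.012 0 0.004; 0 0 0 0 -0.012 0 0.004; 0 0 0 0 -0.012 0 0.004; 0 0 0 0 -0.012 0 0.004; 0 0 0 0 -0.012 0 0.004; 0 0 0 0 -0.012 0 0.004; 0 0 0 0 -0.012 0 0.004; 0 0 0 0 -0.01 0 0.004",
)

```text
t: 62.2
eef_pos: [0.5031, -0.3646, 0.0553]
ee_rot: [3.135, 0.002, -1.757]
force: [-2.4, 0.4, -0.8]
width: 0.0042
gripper_force: 0.5
```

>>> move_arm(
  rows="0 0 0 0 -0.006 0 0.004; 0 0 0 0 -0.005 0 0.004; 0 0 0 0 0 0 0.004",
)

```text
t: 62.58
eef_pos: [0.5052, -0.365, 0.055]
ee_rot: [3.121, 0.004, -1.758]
force: [-23.4, 6.3, 16.8]
width: 0.0038
gripper_force: 13.6
```

```bash
python3 - <<'E'
from h import *
delta(10,0,0)
p,d=grab('side','s13.png');W=world('side',d); hsv=cv2.cvtColor(p,cv2.COLOR_BGR2HSV).astype(int)
x=(W[...,:2]-HO)@EX*1000; y=(W[...,:2]-HO)@EY*1000; z=W[...,2]*1000
m=((hsv[...,0]<6)|(hsv[...,0]>174))&(hsv[...,1]>170)&(abs(y+197)<30)&(z>60); print(m.sum(),[np.median(a[m]).round(1) for a in (x,y,z)])
E
```

```text
tcp hold [  -3.6 -196.6   55. ] shift mm [ -0.  -10.   -0.2] F hold [-24.1   1.9  16.8] tilt 1.2
13 [np.float64(24.9), np.float64(-207.2), np.float64(110.1)]
```

>>> move_arm(
  rows="0 0 0 0 0.006 0 0.004; 0 0 0 0 0.025 0 0.004; 0 0 0 0 0.03 0 0.004; 0 0 0 0 0.03 -0.03 0.004; 0 0 0 0 0 0 0.004",
)

```text
t: 63.25
eef_pos: [0.4243, -0.3505, 0.0887]
ee_rot: [3.14, 0.001, -1.757]
force: [1.3, 0.0, 1.2]
width: 0.004
gripper_force: 0.0
```

```bash
python3 - <<'E'
from h import *
for n in ('side','top'):
    p,d=grab(n,f's14{n}.png');W=world(n,d); hsv=cv2.cvtColor(p,cv2.COLOR_BGR2HSV).astype(int)
    x=(W[...,:2]-HO)@EX*1000; y=(W[...,:2]-HO)@EY*1000; z=W[...,2]*1000
    m=((hsv[...,0]<6)|(hsv[...,0]>174))&(hsv[...,1]>170)&(abs(y+197)<30)&(z>60); print(n,m.sum(),[np.median(a[m]).round(1) for a in (x,y,z)])
    g=(abs(y+197)<25)&(z>15)&(z<100)&(x>-60)&(x<80)&(hsv[...,1]<80)
    for a in range(15,100,10):
        k=g&(z>=a)&(z<a+10); print(a,k.sum(),np.percentile(x[k],[3,50,97]).round(0) if k.sum()>3 else '',np.percentile(y[k],[3,97]).round(0) if k.sum()>3 else '')
    if n=='side': cv2.imwrite('pics/c14.png',cv2.resize(p[220:340,350:470],(600,600),interpolation=cv2.INTER_CUBIC))
E
```

```text
side 82 [np.float64(25.1), np.float64(-201.7), np.float64(113.8)]
15 47 [-44. -43.  19.] [-222. -176.]
25 84 [-44. -27.  22.] [-222. -176.]
35 354 [-43. -18.  23.] [-221. -175.]
45 67 [-17.  -9.  -0.] [-213. -185.]
55 20 [-4.  1.  6.] [-203. -194.]
65 15 [ 3.  7. 13.] [-202. -196.]
75 18 [ 8. 12. 19.] [-202. -195.]
85 17 [13. 18. 21.] [-203. -195.]
95 1  
top 0 [np.float64(nan), np.float64(nan), np.float64(nan)]
15 4 [-45. -45. -44.] [-195. -181.]
25 4 [-45. -42. -41.] [-192. -180.]
35 9 [-45. -43. -40.] [-194. -177.]
45 0  
55 0  
65 0  
75 0  
85 0  
95 0
  return _methods._mean(a, axis=axis, dtype=dtype,
  ret = ret.dtype.type(ret / rcount)
```

View pics/c14.png

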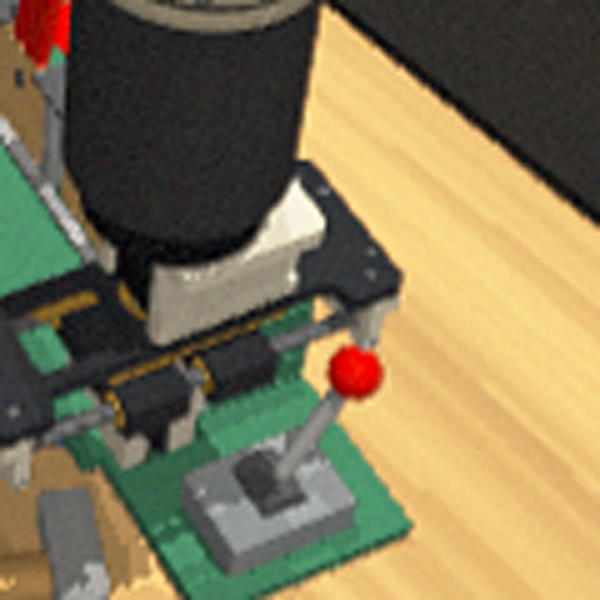

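Crop: the lever knob at (355,372) is now over to the back, and x has gone from -47 to +25. That is symmetric about the pivot, and the 24 N stall confirms the end stop. One last check of the tray and the bystanders, then I hand in.

```bash
python3 - <<'E'
from h import *
W=world('side',np.load('pics/s14side.npy'));X,Y,Z=W[...,0],W[...,1],W[...,2]
W0=world('side',np.load('pics/side0.npy'))
ok=[]
for x in (-.06,0,.055):
    c=tray(x,0); m=(abs(X-c[0])<.03)&(abs(Y-c[1])<.04)&(Z>.05)&(Z<.08); print(m.sum(),np.nanmedian(W[m],0).round(3)); ok.append(m.sum()>50)
for u,v in ((347,192),(209,165)): print('bystander',W0[v,u].round(3),W[v,u].round(3))
m=(Z>.055)&(Z<.08); x=(W[...,:2]-HO)@EX; y=(W[...,:2]-HO)@EY; print('left on bed',(m&(x<-.02)&(x>-.08)&(abs(y)<.12)).sum())
if all(ok): print(arm.job_done())
E
```

```text
179 [0.426 0.047 0.064]
179 [0.492 0.038 0.064]
173 [0.542 0.029 0.064]
bystander [0.651 0.061 0.063] [0.65  0.06  0.064]
bystander [0.36  0.423 0.074] [0.359 0.42  0.076]
left on bed 0
the job is handed in; nothing more can be done
None
```

The job is done and handed in: all three heel blocks are in the tray, the red, yellow and blue plates are seated in their own bays, the lock lever is pushed to its end stop, and the thread cone and glue can are still standing; the plates went in at a 20° lean because the arm could not reach 25–30° in every bay.

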